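# Set the comparator gauge on the master opal

## Robot

A 6-joint arm with a two-finger parallel gripper is mounted at the origin on the work surface. World frame = base frame: x ahead of the robot, y to its left, z up, the work surface at z = 0. Lengths are in m, angles in rad, forces in N, time in s.
With the tool pointing down it reaches from about 0.35 to 0.85 m from the base axis. Payload 8.1 kg.
Tool frame: the origin (TCP) lies between the finger pads; the fingertips stand 22 mm ahead of it and the grasp point (between the pads) lies 3 mm ahead of it; y points along the fingers, x is the direction in which the jaws open and shut, and the axes are right-handed (so a half turn about y gives the same grasp; the last joint's range is limited). The gripper opens to 93 mm and grips with 3 to 60 N. Pads are 15 mm wide; open, the fingers measure 128 mm over their backs; the gripper's body (75 mm by 188 mm) begins 65 mm behind the grasp point.
Start: joints at [-1.226, 0.13, 1.488, -0, 1.523, -0.085], TCP at [0.25, -0.545, 0.241] pointing down, gripper open.
Joint ranges: [-2.96, 2.96], [-0.89, 2.26], [0.02, 2.5], [-1.34, 4.48], [0, 2.73], [-2.66, 2.66]. Speed limits (rad/s): [2.39, 2.39, 2.79, 3.14, 3.14, 3.14].

## Interface

Orientations are given as a 3x3 rotation matrix whose columns are the frame's x, y, z axes.
In Python, from bench import arm, get_image, camera_info, search_frame, mark_of gives the robot as it stands.
- The arm moves only by the tool jog_arm, never from a script. Its argument "targets" is a list of rows, each a list of 2 entries, a list of its own where there are three numbers: the shift along the tool's x, y, z in mm, then the turn about the tool's y in rad. A call has exactly 8 rows; each row is the pose to reach, as a shift and turn from the pose commanded when the call began, along the tool's axes at that moment; what a row does not reach only later rows make up. A row lasts 1/12 s, in which the tool goes at most 41.7 mm and 7.16 degrees, less where a joint would pass 70% of its speed; a pose out of reach is approached as far as the arm can. A call with a gripper value outside its range is refused whole. "grip" is the gripper command: -1 is fully open, 1 is shut, values between are in proportion, set as the call begins (left out, the last holds). The fingers move at their own pace and stop on an object; "squeeze" is the grip in N (left out, the last holds). Time passes only in rows, so rows that repeat a pose let the fingers close, or fill a call up. It gives the time, the measured TCP pose, the force and the opening at its end, in the units of the state.
- arm.read_state(): the state, without advancing time (a new reading comes with each control period).
- get_image(name): name is "scene" or "top"; returns (picture, depth): 384x512x3 uint8, red, green, blue; 384x512 float32, m along the optical axis (not along the pixel's ray), 0 where there is no reading.
- camera_info(name): a dict with "camera_matrix" (3x3 intrinsics, pixels), "R" (3x3) and "t" (3): a world point X has camera coordinates R X + t. Camera axes: x right, y down, z forward; pixel columns grow to the right and rows downward; lengths in m; the calibration is good to about 2 mm. A picture is of the moment at which its call begins. camera_info takes no time and is no camera call.
- arm.close_job(): hands the job in, once; it reports no verdict.
Trained networks look in the newest picture that a camera, given by its name, has taken for a name from the list of things; names that differ only in an ending like _2 or _b are one class to them, and where a whole thing is asked for, a point or a joint stands for the part that bears it (a point fixed in the world has none). Each returns a list of dicts, best first, with "confidence" (0 to 1); they miss things now and then, are a little off and sometimes report something else, mostly with a low value. They report only what shows in the picture. A call takes as long as a camera call.
- search_frame(camera, name): "box" ([left, top, right, bottom] in pixels, round what is visible of it).
- mark_of(camera, name): "xy" ([column, row] in pixels: a listed point, or the origin of a listed thing).
The state is a dict: "clock": time; "joint_pos": joint angles; "dq": joint speeds; "effort": joint torques, N m; "ee_pos": TCP position; "eef_rot": TCP orientation; "ft_force": force on the tool from outside, world axes, zero at the start; "torque": the same for the moment, N m; "width": opening from 0.0 (shut) to 1.0 (fully open).
Only numpy, scipy, OpenCV 4.12 (cv2) and the standard library are available. Lean on these libraries where they do the work, as an engineer would, in place of code of your own. Each camera call takes 0.05 s, during which the arm holds its last target.

## Task

The big orange opal on the granite is our master stone for matching the others: without picking it up, slide it gently across the granite until it rests in the brass V stop under the gauge, then lower the gauge carriage onto it until the dial's plunger is pushed in to about half its travel (needle about straight up), and leave it set like that. Opal cracks easily and the dial is delicate: never pinch, tip or press hard on the stone, do not push on the dial itself, and leave the ring, tweezers, cup and tray of stones alone.

Things in the scene. Friction and masses are not known exactly. Their poses are not given: they have to be found in the camera images.
- opal: Master stone: round orange-red domed cabochon, flat underneath, 36 mm diameter, 15 mm high at mid-dome, upright wall (girdle) 1 to 5 mm above its underside, about 22 g, loose on the granite, flat side down. Brittle: a push over 6 N from the robot or 4 N from the gauge cracks it; sliding it takes about 0.2 N. Origin: centre of its underside, z up.
- stand: Heavy fixed comparator stand: granite slab 160 mm (x) by 260 mm (y), top face 45 mm above the bench. Origin: on the bench right under the plunger axis, z up; slab edges at x = +/-80, y = +/-130 mm. A 32 mm steel column stands at x = 0, y = +85 mm, its top 303 mm above the bench. The stone starts on the open -y part of the granite.
- v_stop (a point): Point on the granite's top face where the stone's centre belongs, on the plunger axis; axes as the stand. On its +y side two fixed brass bars (34 mm long, 10 wide, 10 high) form a 90 degree V that opens towards -y: a 36 mm round stone touching both is centred on this point. The bars' open ends lie near x = +/-25, y = +8 mm.
- carriage (a joint): Grey carriage on the column, in m: 0 at the top, grows as it is lowered, stop at 0.072; starts at 0 to 0.025. Counterbalanced and braked: 5 to 6 N on the knob moves it and it stays where left. Its block on the column is 56 (x) by 64 (y) by 50 mm; its arm, 26 wide, 24 thick, ends 14 mm past the plunger axis towards -y; the arm's underside is 104 mm above the granite at 0.
- knob_top (a point): Centre of the flat top of the black upright hand knob (cylinder, 32 mm diameter, 34 mm high) by which the carriage is pushed down or drawn up. It stands on the end of a steel bar, at x = -100, y = +85 mm from the stand's origin, and moves with the carriage; top 183 mm above the bench at carriage value 0.
- indicator: Dial indicator clamped in the arm, with its spring plunger; moves with the carriage. Origin: on the plunger axis at the underside of the stem, 16 mm above the tip of the free plunger. Dial 58 mm diameter, 23 mm thick, facing the stand's -y, centre 75 mm above the origin; its top cap ends 116 mm above it. Delicate: the robot must not push on it.
- plunger_tip (a point): Lowest point of the plunger's ball tip (6 mm diameter), which points straight down; 74 mm above the granite at carriage value 0 with the plunger free.
- plunger (a joint): How far the plunger is pushed up into the indicator, in m: 0 free, 0.005 half travel, 0.010 fully in (hard stop: lowering further crushes the stone). Its spring gives 0.6 N at 0 and 1.2 N at 0.010. The black needle sweeps 270 degrees over the 10 mm, from lower left when free to straight up (long red mark) at half travel.
- gold_ring: Bystander: plain gold ring, 23 mm across, 6 mm high, lying on the bench. Origin: centre of its underside.
- tweezers: Bystander: steel tweezers, 130 mm long, 6 mm high, lying on the bench along their own x. Origin: near the middle, at the underside.
- brass_cup: Bystander: small brass bowl, 54 mm across, 28 mm high. Origin: centre of its underside.
- tray: Bystander: low wooden tray 100 by 140 mm, 16 mm high, holding the two stones to be matched. Origin: centre of its underside.
- stone_a: Bystander: blue-green cabochon, 33 mm diameter, 13 mm high, in the tray. Origin: centre of its underside.
- stone_b: Bystander: violet cabochon, 31 mm diameter, 14 mm high, in the tray. Origin: centre of its underside.

How it is judged:
On the way:
1. the opal rests in the V stop under the plunger (within 4 mm of its axis), flat and still, before the plunger touches it (horizontal distance between opal and plunger_tip below 0.004 m and angle between opal's own z axis and vertical below 0.1 rad and linear speed of opal below 0.01 m/s and value of joint plunger below 0.0005 m), for 0.2 s.
At the end, for the whole second after the job is handed in: The opal lies flat and still within 4 mm of the plunger axis, against the V stop; the plunger rests on its dome and is pushed in 2.5 to 7.5 mm of its 10 mm; the carriage stays where it was left (horizontal distance between opal and plunger_tip below 0.004 m and angle between opal's own z axis and vertical below 0.1 rad and value of joint plunger between 0.0025 and 0.0075 m and contact force between opal and indicator above 0.2 N and linear speed of opal below 0.01 m/s and velocity of joint carriage between -0.005 and 0.005 m/s); the robot touches nothing.
It fails at once if the robot pushes or pinches the opal with more than 6 N (contact force between opal and the arm above 6 N or contact force between opal and the fingers above 6 N).
It fails at once if the gauge presses on the opal with more than 4 N (contact force between opal and indicator above 4 N).
It fails at once if the opal is tipped (over 0.35 rad) or lifted off the granite (over 10 mm) or falls off it (angle between opal's own z axis and vertical above 0.35 rad or z of opal in the frame of stand above 0.055 m or z of opal in the frame of stand below 0.035 m).
It fails at once if the robot pushes on the dial indicator with more than 3 N (contact force between any of the fingers, the arm and indicator above 3 N).
It fails at once if the ring, tweezers, cup, tray or its stones are moved by more than 10 mm (distance of any of gold_ring, tweezers, brass_cup, tray, stone_a, stone_b from where it was at the start of the episode above 0.01 m).
It also fails if it takes over 70 s, if anything falls off the work surface, if the arm or the gripper's body presses on something with over 40 N, if the wrist force passes 120 N, or if a joint passes its speed limit or range.

## Working session

There is one attempt and no reset: what is moved stays moved. The work goes in short steps, Python scripts to look and compute and a tool call to move; the robot and the scene stay as the last step left them, time stands still between calls to the robot, and variables do not carry over. Pictures are saved under pics/ and viewed, and the job is handed in when it is done.

Besides the shell and the picture viewer there is one more tool, called after "Request:" in YAML: its name, and indented under it one key for each argument. jog_arm: Moves the arm, as the interface text tells. Its arguments: {"type":"object","properties":{"targets":{"type":"array","items":{"type":"array"}},"grip":{"type":"number"},"squeeze":{"type":"number"}},"required":["targets"]}

```bash
ls; mkdir -p pics; cat > h.py <<'E'
import numpy as np, cv2
from bench import arm, get_image, camera_info, search_frame, mark_of
def ray(cam,uv):
    c=camera_info(cam);K=np.array(c["camera_matrix"]);R=np.array(c["R"]);t=np.array(c["t"])
    d=R.T@np.linalg.inv(K)@np.array([uv[0],uv[1],1.]);o=-R.T@t
    return o,d
def atz(cam,uv,z):
    o,d=ray(cam,uv);return o+d*(z-o[2])/d[2]
def atdepth(cam,uv,D):
    o,d=ray(cam,uv);return o+d*D
def proj(cam,X):
    c=camera_info(cam);p=np.array(c["camera_matrix"])@(np.array(c["R"])@np.array(X)+np.array(c["t"]));return p[:2]/p[2]
def save(img,name,s=1.5):
    cv2.imwrite("pics/"+name,cv2.cvtColor(cv2.resize(img,None,fx=s,fy=s),cv2.COLOR_RGB2BGR))
E
python3 - <<'E'
from h import *
np.set_printoptions(precision=4,suppress=True)
for c in ["scene","top"]:
    im,d=get_image(c);save(im,c+"0.png");np.savez(c+"0.npz",im=im,d=d)
    o,_=ray(c,(0,0));print(c,o,camera_info(c)["R"])
    for n in ["opal","v_stop","knob_top","plunger_tip","stand","indicator"]:
        r=mark_of(c,n)[:2]
        print(n,[(np.round(x["xy"],1),round(x["confidence"],2)) for x in r])
print(arm.read_state())
E
```

```text
pics
scene [ 0.9771 -0.3364  0.7711] [[ 0.6516  0.7585  0.0041]
 [ 0.5959 -0.5085 -0.6216]
 [-0.4694  0.4075 -0.7834]]
opal [(array([191. , 219.9]), 0.52)]
v_stop [(array([228. , 208.4]), 0.93), (array([238.2, 286.1]), 0.21)]
knob_top []
plunger_tip []
stand [(array([232.4, 218.6]), 0.79)]
indicator [(array([231.9, 182.7]), 0.68), (array([292.3, 248.8]), 0.39)]
top [ 0.5091 -0.0158  1.0683] [[-0.0146 -0.9999 -0.0042]
 [-0.9926  0.015  -0.1205]
 [ 0.1205  0.0024 -0.9927]]
opal [(array([310.7, 224.9]), 0.68), (array([268.1, 213.5]), 0.51)]
v_stop [(array([271. , 216.4]), 0.85), (array([246.1, 151.8]), 0.66)]
knob_top [(array([214.9, 256.2]), 0.64)]
plunger_tip []
stand [(array([268.9, 215.2]), 0.55)]
indicator [(array([274.4, 213.8]), 0.57)]
{'clock': 0.7, 'joint_pos': array([-1.2264,  0.1304,  1.4882,  0.    ,  1.523 , -0.0854]), 'dq': array([ 0.0005, -0.0003,  0.0004, -0.0002,  0.0009, -0.0002]), 'effort': array([  0.0005, -55.9585, -49.1947,   0.0768,   0.0223,  -0.    ]), 'ee_pos': array([ 0.25  , -0.5454,  0.2407]), 'eef_rot': array([[ 0.4166,  0.    ,  0.9091],
       [-0.9091, -0.    ,  0.4166],
       [ 0.    , -1.    , -0.    ]]), 'ft_force': array([-0.9543, -0.8609,  0.5602]), 'torque': array([ 0.0292, -0.0184,  0.016 ]), 'width': 1.0004417339606482}
```

View pics/scene0.png

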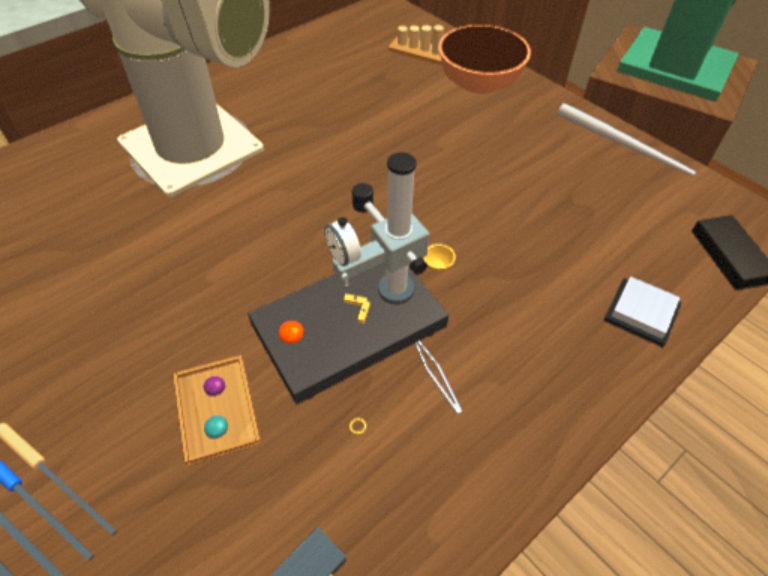

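View pics/top0.png

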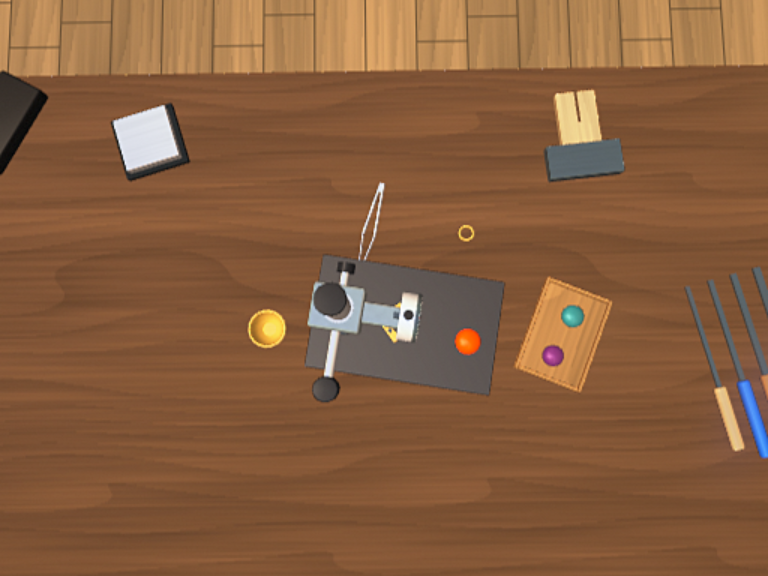

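```bash
cat > m.py <<'E'
from h import *
np.set_printoptions(precision=4,suppress=True)
def cloud(cam,d):
    c=camera_info(cam);K=np.array(c["camera_matrix"]);R=np.array(c["R"]);t=np.array(c["t"])
    v,u=np.mgrid[0:384,0:512]
    P=np.stack([(u-K[0,2])/K[0,0]*d,(v-K[1,2])/K[1,1]*d,d],-1)
    return (P-t)@R
def opal(cam,im,d):
    P=cloud(cam,d);hsv=cv2.cvtColor(im,cv2.COLOR_RGB2HSV)
    m=(((hsv[...,0]<12)&(hsv[...,1]>200)&(hsv[...,2]>150))).astype(np.uint8)
    n,l,s,ce=cv2.connectedComponentsWithStats(m)
    for i in range(1,n):
        if s[i,4]>60:
            q=P[l==i];q=q[(q[:,2]>.04)&(q[:,2]<.075)]
            if len(q)<40: continue
            print(cam,"opal px",ce[i],s[i],"raycen",atz(cam,ce[i],.05),"cloud mean",q.mean(0),"mid",(q.min(0)+q.max(0))/2,q.max(0))
if __name__=="__main__":
    for cam in ["top","scene"]:
        f=np.load(cam+"0.npz");im,d=f["im"],f["d"];P=cloud(cam,d)
        opal(cam,im,d)
        m=((P[...,2]>.038)&(P[...,2]<.052)&(P[...,0]>.3)&(P[...,0]<.7)&(abs(P[...,1])<.3)&(d>0)).astype(np.uint8)
        n,l,s,ce=cv2.connectedComponentsWithStats(m);i=1+np.argmax(s[1:,4])
        q=P[l==i];print("slab z",np.median(q[:,2]))
        r=cv2.minAreaRect(np.ascontiguousarray(q[:,:2]*1000,dtype=np.float32));print(r,cv2.boxPoints(r))
        if cam=="top":
            c=np.array([(322,254),(504,283),(490,395),(305,366)])/1.5
            X=np.array([atz(cam,p,.045)[:2] for p in c]);print(X,X.mean(0))
E
python3 m.py
```

```text
top opal px [312.8017 226.876 ] [303 219  17  17 121] raycen [ 0.5369 -0.1247  0.05  ] cloud mean [ 0.5368 -0.1241  0.0551] mid [ 0.5366 -0.121   0.0511] [ 0.5531 -0.1044  0.0613]
slab z 0.044793063637458996
((563.011962890625, -35.54508972167969), (260.10797119140625, 160.38400268554688), 80.3647689819336) [[ 462.1834 -150.3423]
 [ 620.305  -177.1866]
 [ 663.8405   79.2521]
 [ 505.7189  106.0964]]
[[ 0.6617  0.0795]
 [ 0.6165 -0.1764]
 [ 0.4614 -0.1518]
 [ 0.5048  0.1037]] [ 0.5611 -0.0363]
scene opal px [192.675 223.5  ] [186 215  16  14  80] raycen [ 0.5368 -0.127   0.05  ] cloud mean [ 0.5397 -0.1282  0.0548] mid [ 0.5315 -0.1217  0.0535] [ 0.5513 -0.1038  0.0613]
slab z 0.046028675449571295
((560.2291259765625, -35.93153381347656), (261.1756286621094, 161.69866943359375), 80.21805572509766) [[ 458.3685 -150.8846]
 [ 617.7163 -178.357 ]
 [ 662.0897   79.0215]
 [ 502.7419  106.4939]]
```

Request:
jog_arm:
  targets:
    - [[-17, 7, 35], 0.075]
    - [[-34, 15, 70], 0.15]
    - [[-51, 22, 105], 0.225]
    - [[-68, 30, 140], 0.3]
    - [[-85, 37, 175], 0.375]
    - [[-102, 45, 210], 0.45]
    - [[-118, 52, 245], 0.525]
    - [[-135, 60, 280], 0.597]

```text
clock: 1.37
ee_pos: [0.4494, -0.3046, 0.1807]
eef_rot: [[-0.17, 0.001, 0.985], [-0.985, -0.001, -0.17], [0.001, -1.0, 0.001]]
ft_force: [0.1, -0.8, 0.1]
width: 0.996
```

```bash
cat > st.py <<'E'
from h import *
np.set_printoptions(precision=4,suppress=True)
O=np.array([.562,-.036,0]);Y=np.array([.1674,.9859,0]);X=np.array([.9859,-.1674,0])
def stand(p): return np.array([(p-O)@X,(p-O)@Y,p[2]])*1000
def go(target_stand_mm):
    s=arm.read_state();p=s["ee_pos"];R=s["eef_rot"]
    t=np.array(target_stand_mm)/1000;w=O+X*t[0]+Y*t[1]+np.array([0,0,t[2]])
    print("clock",s["clock"],"stand",stand(p),"tool shift mm",R.T@(w-p)*1000,"yawerr(rad, of -x to Y)",np.arctan2(*(lambda a:(a@X,a@Y))(-R[:,0])),"F",s["ft_force"],"w",s["width"])
E
python3 - <<'E'
from st import *
for c in ["scene","top"]:
    im,d=get_image(c);save(im,c+"1.png")
go([-10,-190,150])
print(arm.read_state())
E
```

```text
clock 1.4667 stand [ -65.4074 -280.0757  179.1889] tool shift mm [-89.8272  29.3851  55.6973] yawerr(rad, of -x to Y) -0.002921338346166755 F [-0.3632 -0.7121 -1.1398] w 1.0020262546430245
{'clock': 1.4667, 'joint_pos': array([-0.685 ,  0.013 ,  1.7245,  0.002 ,  1.4064,  1.0507]), 'dq': array([-0.0834, -0.0078, -0.0183, -0.0456,  0.0169, -0.1914]), 'effort': array([  2.2289, -49.3118, -48.7241,   0.5818,  -0.426 ,   2.9859]), 'ee_pos': array([ 0.4506, -0.3012,  0.1792]), 'eef_rot': array([[-0.1645, -0.0005,  0.9864],
       [-0.9864,  0.0029, -0.1645],
       [-0.0028, -1.    , -0.0009]]), 'ft_force': array([-0.3632, -0.7121, -1.1398]), 'torque': array([ 0.0532,  0.0123, -0.0033]), 'width': 1.0020262546430245}
```

View pics/scene1.png

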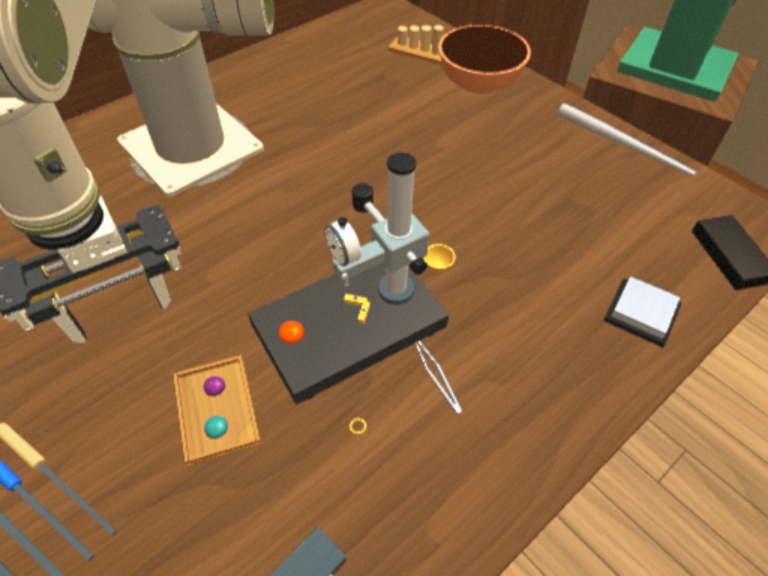

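View pics/top1.png

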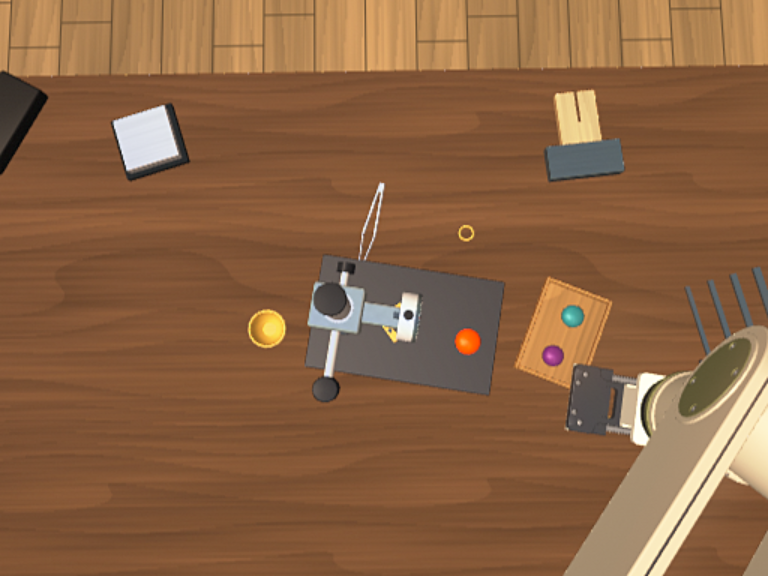

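```bash
python3 - <<'E'
from st import *
from m import cloud
im,d=get_image("scene")
cv2.imwrite("pics/crop1.png",cv2.cvtColor(cv2.resize(im[110:240,0:140],None,fx=5.5,fy=4.5,interpolation=cv2.INTER_CUBIC),cv2.COLOR_RGB2BGR))
s=arm.read_state();p=s["ee_pos"];R=s["eef_rot"]
for cam in ["scene","top"]:
    if cam=="top": im,d=get_image("top")
    P=cloud(cam,d);Q=(P-p)@R*1000  # tool frame
    m=(d>0)&(abs(Q[...,0])<130)&(Q[...,1]<30)&(Q[...,1]>-200)&(abs(Q[...,2])<100)
    q=Q[m]
    print(cam,len(q))
    for y0 in range(-150,30,10):
        k=q[(q[:,1]>=y0)&(q[:,1]<y0+10)]
        if len(k): print(y0,len(k),np.percentile(k[:,0],[1,50,99]).round(0),np.percentile(k[:,2],[1,50,99]).round(0))
    # knob / block heights
    if cam=="top":
        S=(P-O)@np.stack([X,Y,[0,0,1]],1)*1000
        k=S[(abs(S[...,0]+100)<10)&(abs(S[...,1]-85)<10)&(d>0)];print("knob top",np.percentile(k[:,2],[50,80,95]))
        k=S[(abs(S[...,0])<8)&(S[...,1]>20)&(S[...,1]<45)&(d>0)];print("arm top",np.percentile(k[:,2],[20,50,80]))
E
```

```text
scene 6264
-150 156 [-43. -15.  13.] [-6. 35. 37.]
-140 21 [-43.  -5.  13.] [ 6. 24. 25.]
-130 168 [-43. -12.  14.] [ 8. 23. 25.]
-120 211 [-43. -16.  14.] [18. 23. 26.]
-110 1927 [-95.  19.  89.] [-33.  12.  36.]
-100 503 [-93.  22.  88.] [-18.  23.  37.]
-90 766 [-87.  37.  84.] [-26.  27.  37.]
-80 492 [-86.  17.  81.] [-28.  31.  37.]
-70 72 [-87.  53.  83.] [ 3. 35. 37.]
-60 7 [45. 45. 47.] [-10.  -5.   9.]
-50 17 [-37.  46.  50.] [-8.  9. 11.]
-40 87 [-66.  44.  60.] [-5.  9. 11.]
-30 84 [-65.  44.  60.] [-4.  9. 11.]
-20 83 [-65.  44.  60.] [-4.  9. 11.]
-10 69 [-64.  44.  58.] [-4.  9. 11.]
0 70 [-64.  44.  58.] [-5.  9. 12.]
10 51 [-63.  44.  56.] [-6.  9. 11.]
20 7 [-54.  44.  48.] [-1.  8. 10.]
top 2569
-150 128 [-43. -42. -28.] [-31.   3.  37.]
-140 57 [-43. -42. -41.] [-17.   1.  21.]
-130 52 [-43. -42. -41.] [-16.   1.  20.]
-120 73 [-43. -42. -34.] [-20.   3.  24.]
-110 1136 [-95. -76. -41.] [-32.   2.  36.]
-100 64 [-96. -95. -47.] [-33.   0.  36.]
-90 282 [-93. -54. -23.] [-33.   2.  37.]
-80 113 [-47. -34. -20.] [-29.  26.  33.]
knob top [176.5798 178.3858 179.7676]
arm top [166.0279 167.1548 168.2192]
```

View pics/crop1.png

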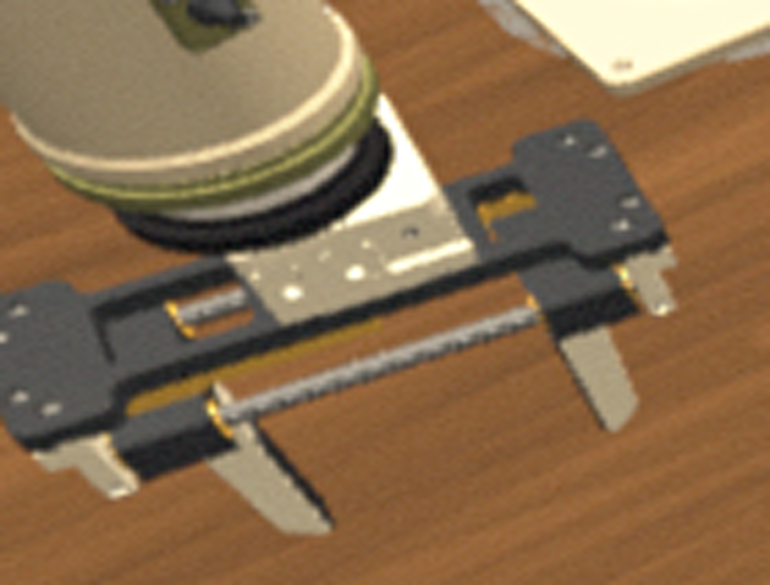

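```bash
python3 - <<'E'
from st import *
for p in [(.45,-.3,.5),(.45,-.3,.6),(.45,-.2,.5),(.5,-.2,.6),(.45,-.1,.55)]: print(p,proj("scene",p))
f=np.load("top0.npz")
from m import cloud
P=cloud("top",f["d"]);S=(P-O)@np.stack([X,Y,[0,0,1]],1)*1000
for z0 in range(120,260,10):
    k=S[(S[...,2]>=z0)&(S[...,2]<z0+10)&(abs(S[...,0])<40)&(S[...,1]<45)&(S[...,1]>-60)]
    if len(k): print(z0,len(k),np.percentile(k[:,0],[0,50,100]),np.percentile(k[:,1],[0,50,100]))
E
```

```text
(0.45, -0.3, 0.5) [-9.0665 51.7615]
(0.45, -0.3, 0.6) [-60.3872 -36.4685]
(0.45, -0.2, 0.5) [69.2837 23.8155]
(0.5, -0.2, 0.6) [ 55.4139 -47.071 ]
(0.45, -0.1, 0.55) [127.4851 -37.7762]
140 2 [-12.4005 -12.3046 -12.2087] [26.5607 32.3042 38.0477]
150 4 [-12.3877 -12.3578 -12.2945] [11.3964 18.949  35.9154]
160 238 [-12.4909  -0.0749  13.5796] [10.6859 29.0181 44.9705]
170 6 [-5.9421 -3.7303  8.6355] [14.3258 26.0858 42.4813]
190 1 [-3.2038 -3.2038 -3.2038] [-13.9397 -13.9397 -13.9397]
200 8 [-27.6695  -2.9339  28.8843] [-13.4851   6.5215  16.7448]
210 84 [-27.5396  -2.7343  28.1839] [-14.0606   1.3248  17.5236]
220 180 [-23.415   -8.8008  24.8903] [-12.777   -1.5751  10.5831]
230 136 [-16.1656  -0.2835  17.0628] [-12.2143  -2.3773  10.572 ]
240 40 [-4.876   0.3311  5.8544] [-4.9111  0.7023  5.8238]
```

```bash
cat > op.py <<'E'
from st import *
def find(cam,im):
    hsv=cv2.cvtColor(im,cv2.COLOR_RGB2HSV)
    m=((((hsv[...,0]<14)|(hsv[...,0]>174))&(hsv[...,1]>170)&(hsv[...,2]>70))).astype(np.uint8)
    if cam=="top": roi=(240,330,180,260)
    else: roi=(170,260,180,245)
    z=np.zeros_like(m);z[roi[2]:roi[3],roi[0]:roi[1]]=m[roi[2]:roi[3],roi[0]:roi[1]]
    n,l,s,ce=cv2.connectedComponentsWithStats(z)
    if n<2: return None
    i=1+np.argmax(s[1:,4]);c,_=cv2.findContours((l==i).astype(np.uint8),cv2.RETR_EXTERNAL,cv2.CHAIN_APPROX_NONE)
    (cx,cy),r=cv2.minEnclosingCircle(c[0])
    print(cam,"area",s[i,4],"cent",ce[i],"circ",(cx,cy),r,"stand(circ,z=50)",stand(atz(cam,(cx,cy),.050))[:2],"stand(cent)",stand(atz(cam,ce[i],.051))[:2])
if __name__=="__main__":
    for cam in ["top","scene"]:
        im,d=get_image(cam);find(cam,im)
    s=arm.read_state();print(s["clock"],stand(s["ee_pos"]),s["ft_force"])
E
python3 op.py
python3 - <<'E'
from st import *
for n in ["opal"]:
    print([ (stand(atz("top",x["xy"],.045)),x["confidence"]) for x in mark_of("top",n)],[ (stand(atz("scene",x["xy"],.045)),x["confidence"]) for x in mark_of("scene",n)])
print([ (stand(atz("top",x["xy"],.045)),x["confidence"]) for x in mark_of("top","v_stop")],[ (stand(atz("scene",x["xy"],.045)),x["confidence"]) for x in mark_of("scene","v_stop")])
im,d=get_image("top")
cv2.imwrite("pics/files.png",cv2.cvtColor(cv2.resize(im[170:330,340:512],None,fx=4.5,fy=3.7,interpolation=cv2.INTER_CUBIC),cv2.COLOR_RGB2BGR))
E
```

```text
top area 194 cent [311.7423 227.0515] circ (311.3043518066406, 227.2608642578125) 8.576348304748535 stand(circ,z=50) [-11.2027 -88.6938] stand(cent) [-10.6783 -89.434 ]
scene area 152 cent [193.     221.4737] circ (193.62069702148438, 221.08621215820312) 8.158842086791992 stand(circ,z=50) [-14.2241 -89.4067] stand(cent) [-13.3466 -91.2061]
1.6667 [ -67.0702 -286.1896  181.0417] [ 0.1641  0.333  -0.489 ]
[(array([ -6.2103, -90.6093,  45.    ]), 0.58)] [(array([-15.9529, -89.0098,  45.    ]), 0.44)]
[(array([-2.1849, -4.5705, 45.    ]), 0.82), (array([141.8059, -65.1919,  45.    ]), 0.49)] [(array([-7.2443,  2.211 , 45.    ]), 0.91)]
```

```bash
python3 - <<'E'
import numpy as np,cv2
im=np.load("top0.npz")["im"]
cv2.imwrite("pics/files0.png",cv2.cvtColor(cv2.resize(im[170:330,400:512],None,fx=5,fy=3.7,interpolation=cv2.INTER_CUBIC),cv2.COLOR_RGB2BGR))
from m import cloud
P=cloud("top",np.load("top0.npz")["d"])
q=P[170:330,450:512]; 
for r in range(0,160,8):
    row=q[r]; k=np.where(row[:,2]>.004)[0]; print(r+170,[ (int(i)+450,np.round(row[i],3).tolist()) for i in k[:12:2]])
E
```

```text
170 [(451, [0.658, -0.437, 0.004])]
178 [(470, [0.64, -0.478, 0.005]), (503, [0.638, -0.547, 0.01]), (505, [0.638, -0.55, 0.014])]
186 [(450, [0.623, -0.433, 0.004]), (474, [0.621, -0.48, 0.016]), (488, [0.621, -0.513, 0.01]), (490, [0.621, -0.517, 0.011]), (503, [0.621, -0.546, 0.01]), (505, [0.621, -0.551, 0.008])]
194 [(457, [0.605, -0.445, 0.01]), (459, [0.605, -0.45, 0.008]), (473, [0.604, -0.48, 0.009]), (475, [0.604, -0.482, 0.013]), (477, [0.604, -0.487, 0.012]), (490, [0.604, -0.516, 0.01])]
202 [(460, [0.587, -0.45, 0.011]), (462, [0.587, -0.454, 0.011]), (476, [0.587, -0.487, 0.006]), (478, [0.586, -0.487, 0.014]), (480, [0.509, -0.016, 1.068]), (493, [0.586, -0.521, 0.011])]
210 [(462, [0.57, -0.454, 0.008]), (464, [0.569, -0.456, 0.013]), (473, [0.509, -0.016, 1.068]), (480, [0.569, -0.491, 0.013]), (482, [0.569, -0.495, 0.013]), (496, [0.569, -0.527, 0.01])]
218 [(465, [0.552, -0.458, 0.011]), (467, [0.552, -0.463, 0.011]), (481, [0.552, -0.494, 0.008]), (483, [0.552, -0.497, 0.011]), (485, [0.551, -0.501, 0.013]), (499, [0.551, -0.532, 0.01])]
226 [(467, [0.535, -0.464
[... 1269 characters left out ...]
0.433, -0.496, 0.017])]
282 [(483, [0.416, -0.488, 0.01]), (485, [0.416, -0.49, 0.015]), (487, [0.416, -0.493, 0.018]), (489, [0.416, -0.499, 0.013]), (491, [0.416, -0.503, 0.013]), (501, [0.416, -0.524, 0.014])]
290 [(474, [0.399, -0.47, 0.005]), (486, [0.399, -0.493, 0.011]), (488, [0.399, -0.495, 0.015]), (490, [0.399, -0.499, 0.015]), (492, [0.399, -0.503, 0.016]), (494, [0.399, -0.509, 0.012])]
298 [(488, [0.382, -0.497, 0.008]), (490, [0.383, -0.498, 0.016]), (492, [0.383, -0.503, 0.014]), (494, [0.383, -0.507, 0.015]), (505, [0.382, -0.532, 0.01]), (507, [0.382, -0.536, 0.012])]
306 [(473, [0.365, -0.466, 0.004])]
314 [(508, [0.348, -0.539, 0.005])]
322 [(502, [0.331, -0.525, 0.004])]
```

View pics/files0.png

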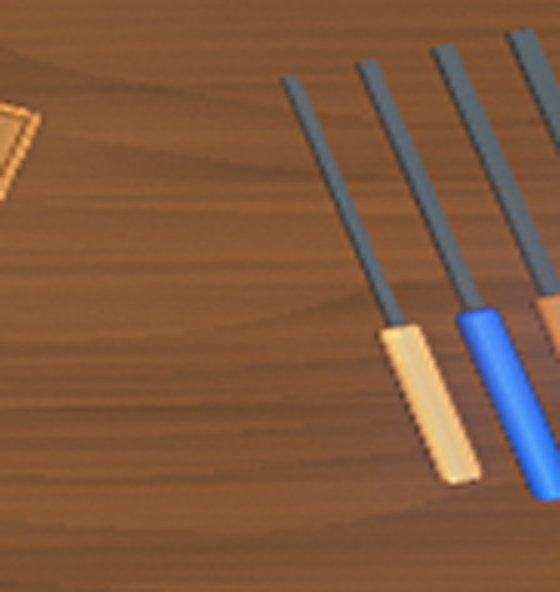

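```bash
python3 - <<'E'
from st import *
go([-28,-175,90]); go([-28,-175,69.5])
E
```

```text
clock 1.9167 stand [ -67.2381 -286.3902  180.9216] tool shift mm [-111.4328   90.9039   39.143 ] yawerr(rad, of -x to Y) 0.000561127209367907 F [ 0.0411  0.3542 -0.6238] w 0.9985953611012388
clock 1.9167 stand [ -67.2381 -286.3902  180.9216] tool shift mm [-111.4385  111.4039   39.1359] yawerr(rad, of -x to Y) 0.000561127209367907 F [ 0.0411  0.3542 -0.6238] w 0.9985953611012388
```

Request:
jog_arm:
  targets:
    - [[-22, 15, 8], 0.04]
    - [[-45, 32, 16], 0.08]
    - [[-67, 50, 24], 0.12]
    - [[-90, 70, 32], 0.16]
    - [[-105, 85, 36], 0.19]
    - [[-111, 91, 39], 0.19]
    - [[-111, 91, 39], 0.19]
    - [[-111, 91, 39], 0.19]
  grip: -1

```text
clock: 2.58
ee_pos: [0.5052, -0.2038, 0.0901]
eef_rot: [[-0.348, -0.0, 0.937], [-0.937, -0.0, -0.348], [0.0, -1.0, 0.0]]
ft_force: [-0.2, -0.2, 0.4]
width: 1.0
```

```bash
python3 - <<'E'
from st import *
im,d=get_image("scene");save(im[100:300,100:300],"s2.png",3)
im,d=get_image("top");save(im[150:310,220:420],"t2.png",3.5)
go([-28,-175,69.5])
E
```

```text
clock 2.6833 stand [ -27.2731 -175.6572   91.0914] tool shift mm [-0.518  21.5893 -0.882 ] yawerr(rad, of -x to Y) 0.1892867297616225 F [-0.7223 -0.5374  0.6028] w 1.0010883472326444
```

View pics/s2.png

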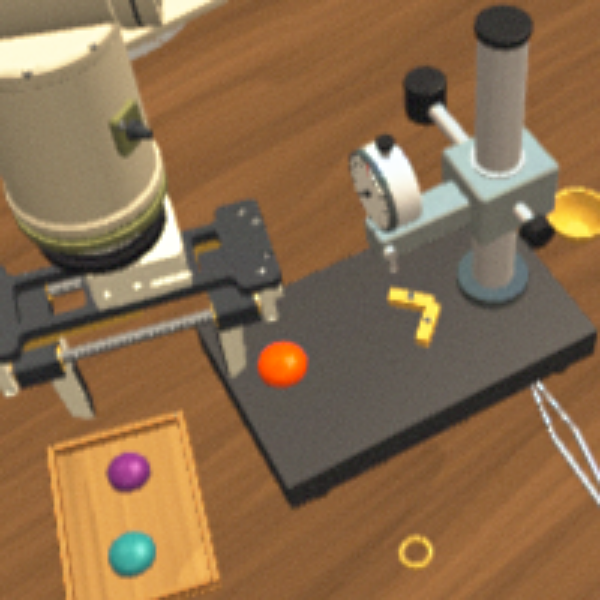

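View pics/t2.png

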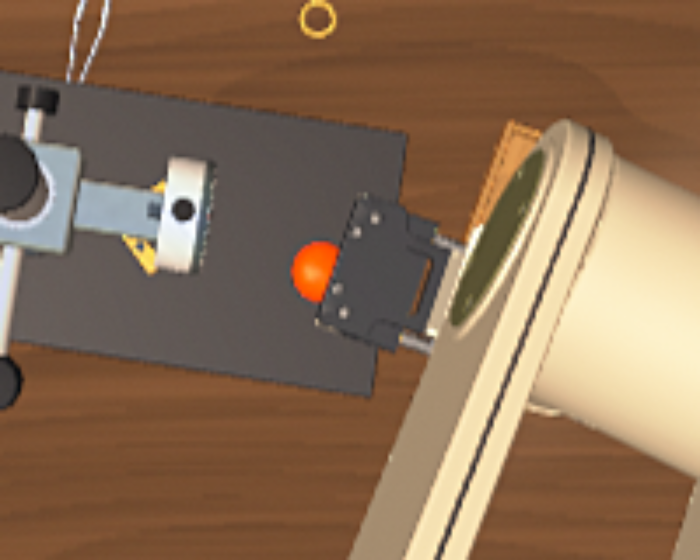

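Request:
jog_arm:
  targets:
    - [[0, 5, 0], 0]
    - [[0, 10, 0], 0]
    - [[0, 15, 0], 0]
    - [[0, 19, 0], 0]
    - [[0, 21, 0], 0]
    - [[0, 21, 0], 0]
    - [[0, 21, 0], 0]
    - [[0, 21, 0], 0]

```text
clock: 3.35
ee_pos: [0.5054, -0.2031, 0.0688]
eef_rot: [[-0.35, 0.0, 0.937], [-0.937, -0.0, -0.35], [0.0, -1.0, 0.0]]
ft_force: [0.3, -0.4, 1.0]
width: 1.0
```

Request:
jog_arm:
  targets:
    - [[-2, 0, 0], 0]
    - [[-4, 0, 0], 0]
    - [[-6, 0, 0], 0]
    - [[-8, 0, 0], 0]
    - [[-10, 0, 0], 0]
    - [[-12, 0, 0], 0]
    - [[-14, 0, 0], 0]
    - [[-16, 0, 0], 0]

```text
clock: 4.02
ee_pos: [0.511, -0.1879, 0.0687]
eef_rot: [[-0.35, 0.0, 0.937], [-0.937, -0.0, -0.35], [0.0, -1.0, 0.0]]
ft_force: [0.8, -0.0, -0.3]
width: 1.002
```

```bash
python3 - <<'E'
from st import *
import op
im,d=get_image("scene");save(im[130:260,130:290],"s3.png",4.5);op.find("scene",im)
im,d=get_image("top");op.find("top",im)
go([-28,-175,69.5])
E
```

```text
scene area 144 cent [196.6319 220.3889] circ (196.51449584960938, 220.39854431152344) 7.8604936599731445 stand(circ,z=50) [-12.5949 -83.159 ] stand(cent) [-11.8307 -83.1255]
top area 34 cent [302.3824 224.3824] circ (303.0, 224.5) 5.852449893951416 stand(circ,z=50) [ -8.1759 -70.8193] stand(cent) [ -8.1773 -69.4356]
clock 4.1167 stand [ -24.9213 -158.2039   68.6334] tool shift mm [17.079  -0.8677  0.1277] yawerr(rad, of -x to Y) 0.18875587620717324 F [-0.6807 -0.1681  0.3003] w 0.9996345480172169
```

View pics/s3.png

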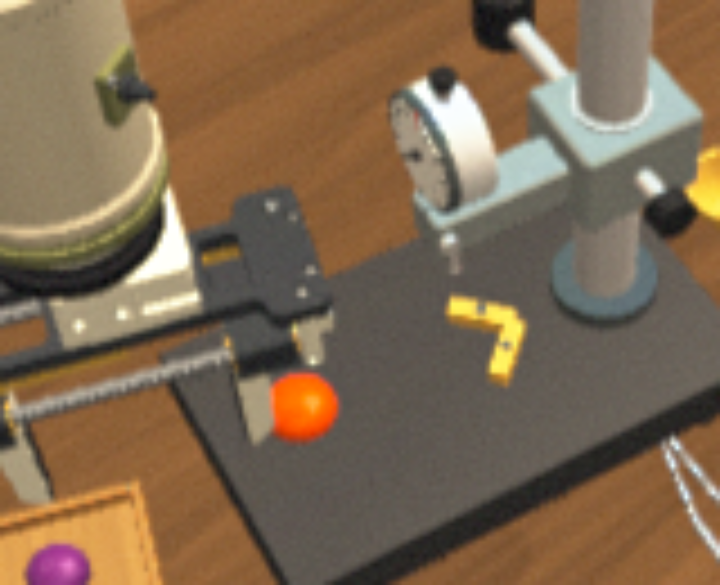

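Request:
jog_arm:
  targets:
    - [[-2.5, 0, 0], 0]
    - [[-5, 0, 0], 0]
    - [[-7.5, 0, 0], 0]
    - [[-10, 0, 0], 0]
    - [[-12.5, 0, 0], 0]
    - [[-15, 0, 0], 0]
    - [[-17.5, 0, 0], 0]
    - [[-20, 0, 0], 0]

```text
clock: 4.78
ee_pos: [0.5179, -0.1691, 0.0686]
eef_rot: [[-0.35, -0.0, 0.937], [-0.937, -0.0, -0.35], [0.0, -1.0, -0.0]]
ft_force: [0.6, -0.3, 0.4]
width: 0.999
```

Request:
jog_arm:
  targets:
    - [[-2.5, 0, 0], 0]
    - [[-5, 0, 0], 0]
    - [[-7.5, 0, 0], 0]
    - [[-10, 0, 0], 0]
    - [[-12.5, 0, 0], 0]
    - [[-15, 0, 0], 0]
    - [[-17, 0, 0], 0]
    - [[-18, 0, 0], 0]

```text
clock: 5.45
ee_pos: [0.5242, -0.1522, 0.0686]
eef_rot: [[-0.349, -0.0, 0.937], [-0.937, 0.0, -0.349], [-0.0, -1.0, -0.0]]
ft_force: [0.1, -0.3, -0.4]
width: 1.001
```

```bash
python3 - <<'E'
from st import *
import op
im,d=get_image("scene");save(im[130:260,130:290],"s4.png",4.5);op.find("scene",im)
im,d=get_image("top");op.find("top",im);save(im[150:310,220:420],"t4.png",3.5)
go([-28,-175,69.5])
E
```

```text
scene area 132 cent [213.1515 215.2348] circ (212.875, 215.0) 7.730923175811768 stand(circ,z=50) [ -6.9003 -45.6511] stand(cent) [ -5.3786 -45.6663]
top area 11 cent [283.7273 218.2727] circ (284.0, 218.5) 3.6401548385620117 stand(circ,z=50) [ -1.8857 -29.9186] stand(cent) [ -1.5577 -29.2478]
clock 5.55 stand [ -17.8125 -120.9765   68.6484] tool shift mm [54.9787 -0.8528  0.1331] yawerr(rad, of -x to Y) 0.18880724738044727 F [-0.3494  0.0841 -0.5305] w 1.0008374273486491
```

View pics/s4.png

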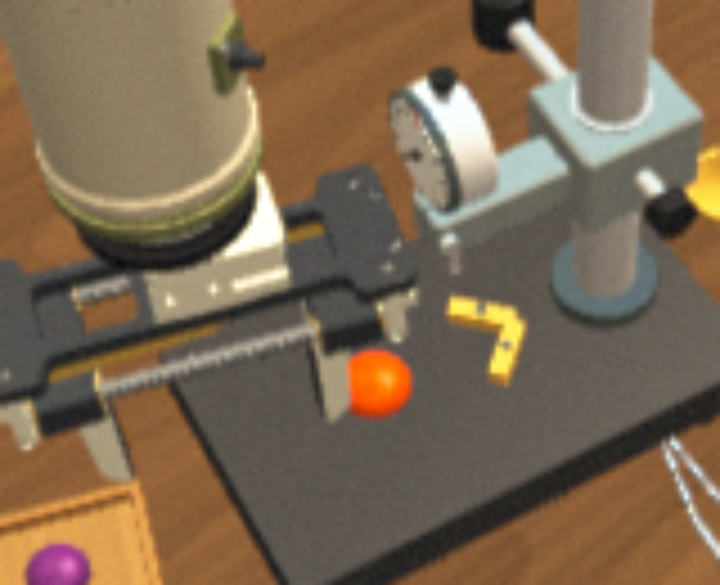

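View pics/t4.png

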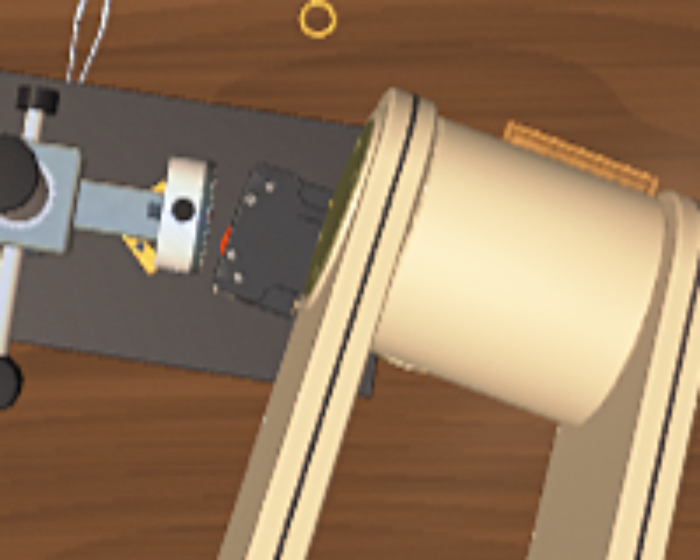

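Request:
jog_arm:
  targets:
    - [[4, 0, 0], 0]
    - [[10, -3, 0], 0]
    - [[20, -15, 0], -0.05]
    - [[35, -40, 0], -0.15]
    - [[60, -65, 0], -0.25]
    - [[90, -85, 0], -0.35]
    - [[120, -95, 0], -0.45]
    - [[150, -95, 0], -0.55]

```text
clock: 6.22
ee_pos: [0.4724, -0.2959, 0.1678]
eef_rot: [[0.197, 0.005, 0.98], [-0.98, -0.004, 0.197], [0.005, -1.0, 0.004]]
ft_force: [1.4, -0.2, 0.2]
width: 1.004
```

```bash
cat >> st.py <<'E'
def gow(w,ang=None):
    s=arm.read_state();p=s["ee_pos"];R=s["eef_rot"]
    print("clock",s["clock"],"pos",p,"shift",R.T@(np.array(w)-p)*1000,"angx deg",np.degrees(np.arctan2(R[1,0],R[0,0])),"F",s["ft_force"],"w",s["width"],"j6",s["joint_pos"][5])
    if ang is not None: print("turn",-(np.radians(ang)-np.arctan2(R[1,0],R[0,0])))
E
python3 - <<'E'
from st import *
import op
gow([.50,-.4745,.08],-76.1)
im,d=get_image("top");save(im,"t5.png");op.find("top",im)
im,d=get_image("scene");op.find("scene",im)
E
```

```text
clock 6.2167 pos [ 0.4724 -0.2959  0.1678] shift [180.0931  88.6582  -8.4331] angx deg -78.66104263324448 F [ 1.4268 -0.1698  0.1897] w 1.0036298444577743 j6 0.7214159905850229
turn -0.044698626234061845
top area 199 cent [291.4874 220.6131] circ (291.1604919433594, 220.6851806640625) 8.591015815734863 stand(circ,z=50) [ -4.1024 -45.3256] stand(cent) [ -3.9007 -45.9209]
scene area 146 cent [212.1507 215.4452] circ (212.7389373779297, 214.8451385498047) 7.916934967041016 stand(circ,z=50) [ -7.4256 -45.7186] stand(cent) [ -6.0161 -47.8315]
```

View pics/t5.png

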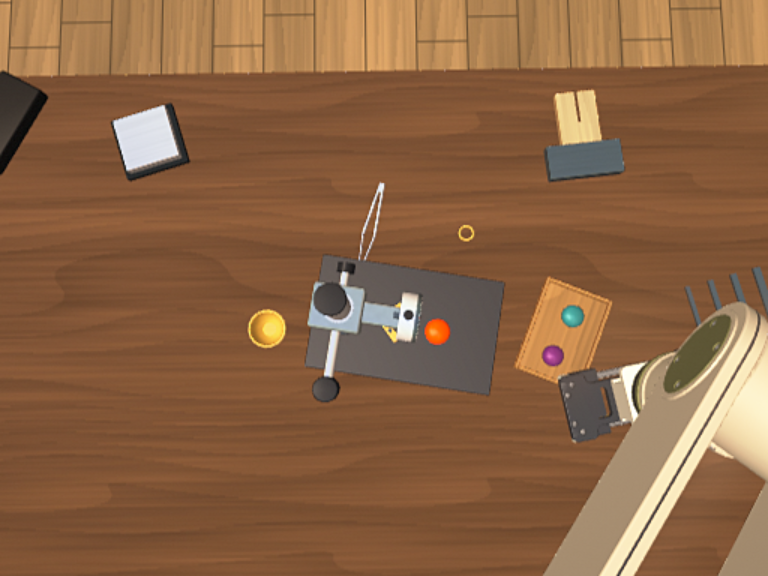

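Request:
jog_arm:
  targets:
    - [[30, 5, -1], -0.01]
    - [[65, 15, -3], -0.02]
    - [[100, 25, -5], -0.045]
    - [[135, 35, -6], -0.045]
    - [[165, 45, -8], -0.045]
    - [[180, 58, -8], -0.045]
    - [[180, 63, -8], -0.045]
    - [[180, 63, -8], -0.045]
  grip: 0.53
  squeeze: 20

```text
clock: 6.98
ee_pos: [0.497, -0.4703, 0.0978]
eef_rot: [[0.233, -0.003, 0.972], [-0.972, 0.004, 0.233], [-0.004, -1.0, -0.002]]
ft_force: [0.1, 1.4, -0.1]
width: 0.475
```

```bash
python3 - <<'E'
from st import *
gow([.50,-.4745,.026],-76.1)
im,d=get_image("scene");save(im[130:384,0:200],"s6.png",3)
gow([.50,-.4745,.026],-76.1)
E
```

```text
clock 6.9833 pos [ 0.497  -0.4703  0.0978] shift [ 5.0403 71.7256  2.0938] angx deg -76.50995972349352 F [ 0.0519  1.3794 -0.0782] w 0.4751129270931639 j6 0.5023974131897073
turn -0.007155146975527549
clock 7.0333 pos [ 0.4976 -0.4699  0.0991] shift [ 5.2388 73.0528  1.3801] angx deg -76.44445601567477 F [0.4351 0.4444 0.5506] w 0.43034882948060377 j6 0.5021808775103211
turn -0.006011891601825914
```

View pics/s6.png

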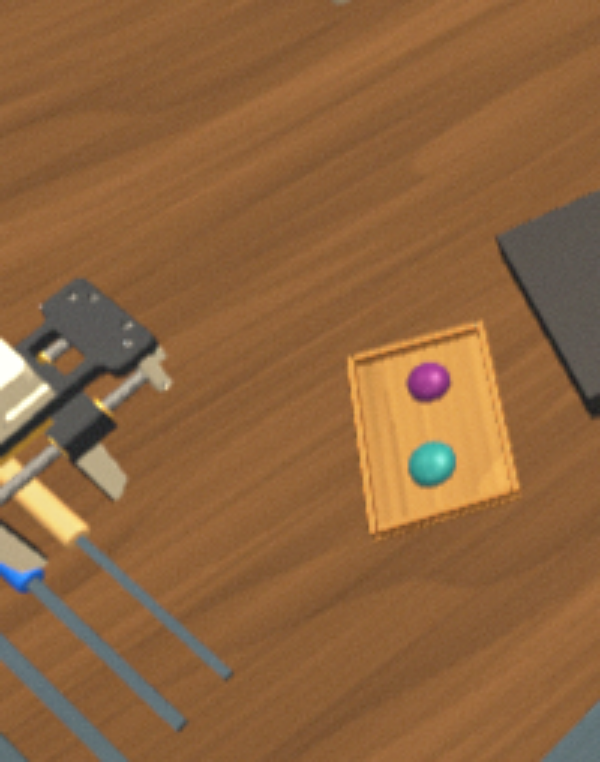

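Request:
jog_arm:
  targets:
    - [[3, 0, 1], -0.006]
    - [[5, 0, 2], -0.006]
    - [[5, 5, 2], -0.006]
    - [[5, 20, 2], -0.006]
    - [[5, 40, 2], -0.006]
    - [[5, 60, 2], -0.006]
    - [[5, 70, 2], -0.006]
    - [[5, 72, 2], -0.006]

```text
clock: 7.7
ee_pos: [0.4997, -0.4734, 0.0246]
eef_rot: [[0.242, -0.004, 0.97], [-0.97, 0.004, 0.242], [-0.005, -1.0, -0.003]]
ft_force: [-0.3, 0.2, -0.8]
width: 0.234
```

```bash
python3 - <<'E'
from st import *
im,d=get_image("scene");save(im[130:384,0:200],"s7.png",3)
gow([.50,-.4745,.026],-76.1)
E
```

```text
clock 7.75 pos [ 0.5003 -0.4741  0.0259] shift [ 0.3538 -0.0822 -0.3717] angx deg -76.02181932062622 F [-0.8091  0.9124 -0.5203] w 0.2394794908666665 j6 0.493962204108906
turn 0.001364510266518515
```

View pics/s7.png

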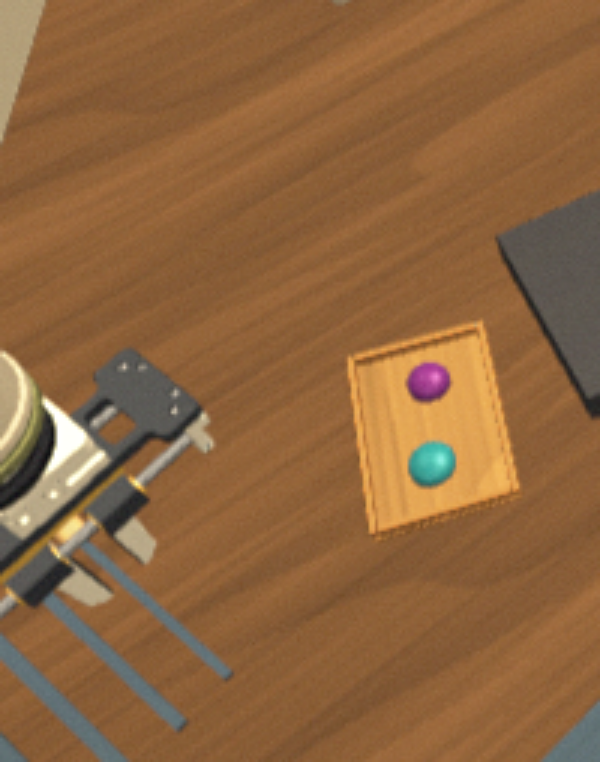

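Fingers straddle the first file's blade; close and see if it can be held at all.

Request:
jog_arm:
  targets:
    - [[0, 0, 0], 0]
    - [[0, 0, 0], 0]
    - [[0, 0, 0], 0]
    - [[0, 0, 0], 0]
    - [[0, 0, 0], 0]
    - [[0, 0, 0], 0]
    - [[0, 0, 0], 0]
    - [[0, 0, 0], 0]
  grip: 1
  squeeze: 15

```text
clock: 8.42
ee_pos: [0.5014, -0.4756, 0.0287]
eef_rot: [[0.241, 0.0, 0.97], [-0.97, -0.0, 0.241], [0.0, -1.0, 0.0]]
ft_force: [-0.2, -0.4, -0.3]
width: 0.006
```

Request:
jog_arm:
  targets:
    - [[0, -10, 0], 0]
    - [[0, -25, 0], 0]
    - [[0, -40, 0], 0]
    - [[0, -60, 0], 0]
    - [[0, -80, 0], 0]
    - [[0, -100, 0], 0]
    - [[0, -110, 0], 0]
    - [[0, -110, 0], 0]

```text
clock: 9.08
ee_pos: [0.5033, -0.4776, 0.1444]
eef_rot: [[0.241, 0.005, 0.97], [-0.97, -0.006, 0.241], [0.007, -1.0, 0.004]]
ft_force: [0.2, -0.3, 0.1]
width: 0.005
```

```bash
python3 - <<'E'
from st import *
im,d=get_image("scene");save(im[130:384,0:200],"s8.png",3)
gow([.50,-.4745,.026],-76.1)
E
```

```text
clock 9.1333 pos [ 0.5025 -0.4768  0.1418] shift [ -3.3079 115.7466  -2.1779] angx deg -76.03018256138836 F [ 1.0041 -0.1813 -0.6261] w 0.0029111057841011167 j6 0.49388760568650864
turn 0.0012185441790821816
```

View pics/s8.png

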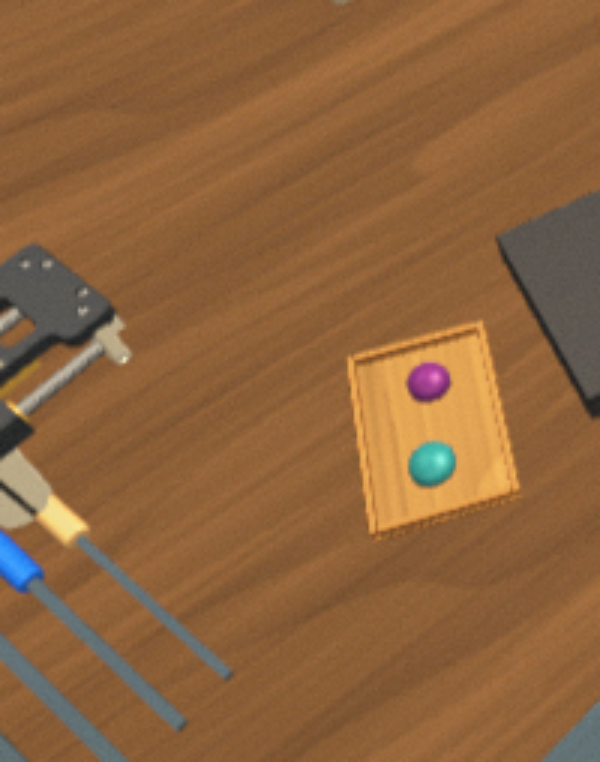

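Request:
jog_arm:
  targets:
    - [[0, -35, 0], -0.11]
    - [[-5, -70, 0], -0.22]
    - [[-15, -105, 0], -0.34]
    - [[-25, -140, 5], -0.46]
    - [[-35, -175, 5], -0.58]
    - [[-45, -210, 5], -0.7]
    - [[-60, -240, 5], -0.82]
    - [[-75, -270, 5], -0.94]

```text
clock: 9.8
ee_pos: [0.4878, -0.401, 0.4087]
eef_rot: [[0.928, -0.001, 0.372], [-0.372, 0.001, 0.928], [-0.002, -1.0, 0.001]]
ft_force: [0.3, 0.4, -0.2]
width: 0.003
```

```bash
python3 - <<'E'
from st import *
gow([.6,-.1,.42],-9.6);gow([.5,.35,.42])
print(arm.read_state()["joint_pos"])
E
```

```text
clock 9.8 pos [ 0.4878 -0.401   0.4087] shift [ -7.8797 -11.0544 321.1162] angx deg -21.847713996737372 F [ 0.2616  0.4324 -0.2365] w 0.002823002573729005 j6 -0.3878721326504897
turn -0.21376293508566122
clock 9.8 pos [ 0.4878 -0.401   0.4087] shift [-268.1603  -10.3706  701.581 ] angx deg -21.847713996737372 F [ 0.2616  0.4324 -0.2365] w 0.002823002573729005 j6 -0.3878721326504897
[-0.7692  0.218   1.0874  0.      1.838  -0.3879]
```

Request:
jog_arm:
  targets:
    - [[0, 0, 40], -0.03]
    - [[0, 0, 80], -0.06]
    - [[0, 0, 120], -0.09]
    - [[-5, 0, 160], -0.12]
    - [[-10, 0, 200], -0.15]
    - [[-20, 0, 240], -0.18]
    - [[-30, 0, 280], -0.21]
    - [[-40, 0, 320], -0.21]

```text
clock: 10.47
ee_pos: [0.5716, -0.0882, 0.4069]
eef_rot: [[0.985, -0.002, 0.174], [-0.174, 0.001, 0.985], [-0.002, -1.0, 0.0]]
ft_force: [0.4, -0.1, -0.4]
width: -0.0
```

Request:
jog_arm:
  targets:
    - [[-5, 0, 40], 0]
    - [[-10, 0, 80], 0]
    - [[-20, 0, 120], 0]
    - [[-30, 0, 160], 0]
    - [[-40, 0, 199], 0]
    - [[-55, 0, 237], 0]
    - [[-70, 0, 275], 0]
    - [[-85, 0, 313], 0]

```text
clock: 11.13
ee_pos: [0.5424, 0.2348, 0.4069]
eef_rot: [[0.984, -0.002, 0.176], [-0.176, -0.001, 0.984], [-0.002, -1.0, -0.001]]
ft_force: [0.6, -0.7, 0.1]
width: 0.005
```

```bash
python3 - <<'E'
from st import *
gow([.2,.75,.40],-9.6);gow([.22,.95,.25])
print(arm.read_state()["joint_pos"])
E
```

```text
clock 11.1333 pos [0.5424 0.2348 0.4069] shift [-427.7654    7.3013  446.9254] angx deg -10.140016600498663 F [ 0.5975 -0.6724  0.0573] w 0.004934678064673853 j6 0.4986895148150933
turn -0.009425067694128542
clock 11.1333 pos [0.5424 0.2348 0.4069] shift [-442.9644  157.0969  647.5002] angx deg -10.140016600498663 F [ 0.5975 -0.6724  0.0573] w 0.004934678064673853 j6 0.4986895148150933
[ 0.3217  0.1038  1.2171 -0.      1.8231  0.4987]
```

Request:
jog_arm:
  targets:
    - [[-25, 0, 32], 0]
    - [[-50, 0, 64], 0]
    - [[-76, 0, 96], 0]
    - [[-102, 0, 128], 0]
    - [[-128, 0, 160], 0]
    - [[-154, 0, 190], 0]
    - [[-180, 0, 220], 0]
    - [[-206, 0, 250], 0]

```text
clock: 11.8
ee_pos: [0.3831, 0.5167, 0.4069]
eef_rot: [[0.984, -0.002, 0.176], [-0.176, -0.002, 0.984], [-0.001, -1.0, -0.002]]
ft_force: [1.0, -1.3, -0.5]
width: 0.003
```

Request:
jog_arm:
  targets:
    - [[-25, 0, 32], 0]
    - [[-50, 0, 64], 0]
    - [[-76, 0, 96], 0]
    - [[-98, 0, 130], 0]
    - [[-118, 0, 165], 0]
    - [[-130, 0, 204], 0]
    - [[-135, 0, 245], 0]
    - [[-140, 0, 286], 0]

```text
clock: 12.47
ee_pos: [0.2912, 0.7657, 0.4011]
eef_rot: [[0.984, 0.005, 0.176], [-0.176, 0.014, 0.984], [0.003, -1.0, 0.014]]
ft_force: [1.3, 0.9, 0.7]
width: 0.004
```

```bash
python3 - <<'E'
from st import *
gow([.2,.85,.40],-9.6)
print(arm.read_state()["joint_pos"],arm.read_state()["eef_rot"])
E
```

```text
clock 12.4667 pos [0.2912 0.7657 0.4011] shift [-104.5746    1.759    66.9371] angx deg -10.12972491287062 F [1.311  0.925  0.7408] w 0.00390140172815393 j6 1.3217476724501411
turn -0.009245443859432406
[1.1446 0.981  0.0469 0.0007 2.0991 1.3217] [[ 0.9844  0.0055  0.1758]
 [-0.1759  0.0135  0.9843]
 [ 0.003  -0.9999  0.0143]]
```

Request:
jog_arm:
  targets:
    - [[0, 0, 20], 0]
    - [[0, 0, 40], 0]
    - [[0, 0, 60], 0]
    - [[0, 0, 80], 0]
    - [[0, 0, 100], 0]
    - [[0, 0, 120], 0]
    - [[0, 0, 140], 0]
    - [[0, 0, 160], 0]

```text
clock: 13.13
ee_pos: [0.2837, 0.8065, 0.3612]
eef_rot: [[0.984, 0.019, 0.176], [-0.177, 0.052, 0.983], [0.009, -0.998, 0.054]]
ft_force: [0.5, 0.2, -0.2]
width: 0.003
```

```bash
python3 - <<'E'
from st import *
gow([.2,.85,.40],-9.6)
print(arm.read_state()["joint_pos"],arm.read_state()["eef_rot"])
E
```

```text
clock 13.1333 pos [0.2837 0.8065 0.3612] shift [-89.7495 -38.0843  30.1583] angx deg -10.175121045960546 F [ 0.5007  0.2275 -0.2183] w 0.0028338978508287583 j6 1.350155473418044
turn -0.010037755849525182
[1.1714 1.0446 0.0235 0.0031 2.0185 1.3502] [[ 0.9842  0.0188  0.1759]
 [-0.1766  0.0517  0.9829]
 [ 0.0094 -0.9985  0.0542]]
```

Request:
jog_arm:
  targets:
    - [[0, 0, -20], 0]
    - [[0, 0, -50], 0]
    - [[0, 0, -80], 0]
    - [[0, 0, -110], 0]
    - [[0, 0, -140], 0]
    - [[0, 0, -170], 0]
    - [[0, 0, -200], 0]
    - [[0, 0, -200], 0]

```text
clock: 13.8
ee_pos: [0.2468, 0.6039, 0.3468]
eef_rot: [[0.984, 0.016, 0.176], [-0.177, 0.044, 0.983], [0.008, -0.999, 0.046]]
ft_force: [-0.3, -0.4, -1.4]
width: 0.006
```

```bash
python3 - <<'E'
from st import *
gow([.2,.85,.40],-9.6)
print(arm.read_state()["joint_pos"],arm.read_state()["eef_rot"])
E
```

```text
clock 13.8 pos [0.2468 0.6039 0.3468] shift [-89.2082 -43.0248 236.2259] angx deg -10.190865698436657 F [-0.2981 -0.4135 -1.3847] w 0.006324348147102162 j6 1.2794211177226849
turn -0.010312551874815584
[1.101  0.2109 1.2081 0.006  1.6761 1.2794] [[ 0.9842  0.0158  0.1764]
 [-0.1769  0.0442  0.9832]
 [ 0.0077 -0.9989  0.0463]]
```

Request:
jog_arm:
  targets:
    - [[0, -10, 41], 0]
    - [[0, -20, 82], 0]
    - [[0, -30, 123], 0]
    - [[0, -40, 164], 0]
    - [[0, -50, 300], 0]
    - [[0, -60, 400], 0]
    - [[0, -60, 500], 0]
    - [[0, -60, 500], 0]

```text
clock: 14.47
ee_pos: [0.2778, 0.8079, 0.3773]
eef_rot: [[0.984, 0.025, 0.176], [-0.177, 0.071, 0.982], [0.012, -0.997, 0.074]]
ft_force: [0.4, 1.4, 1.5]
width: 0.005
```

Request:
jog_arm:
  targets:
    - [[0, 0, 400], 0]
    - [[0, 0, 400], 0]
    - [[0, 0, 400], 0]
    - [[0, 0, 400], 0]
    - [[0, 0, 400], 0]
    - [[0, 0, 400], 0]
    - [[0, 0, 400], 0]
    - [[0, 0, 400], 0]

```text
clock: 15.13
ee_pos: [0.2617, 0.8604, 0.318]
eef_rot: [[0.984, 0.04, 0.174], [-0.177, 0.117, 0.977], [0.018, -0.992, 0.122]]
ft_force: [-0.6, -0.2, 0.6]
width: 0.004
```

```bash
python3 - <<'E'
from st import *
gow([.2,.85,.40],-9.6)
print(arm.read_state()["joint_pos"],arm.read_state()["eef_rot"])
E
```

```text
clock 15.1333 pos [0.2617 0.8604 0.318 ] shift [-57.4039 -84.9899 -10.8673] angx deg -10.202467908223653 F [-0.5907 -0.1653  0.6052] w 0.003636917357019903 j6 1.3954799049147375
turn -0.010515048636105778
[1.2172 1.0984 0.0234 0.0036 1.8962 1.3955] [[ 0.984   0.0395  0.1736]
 [-0.1771  0.1168  0.9772]
 [ 0.0183 -0.9924  0.122 ]]
```

Request:
jog_arm:
  targets:
    - [[-100, -50, 400], 0]
    - [[-100, -50, 400], 0]
    - [[-100, -50, 400], 0]
    - [[-150, -50, 400], 0]
    - [[-150, -50, 400], 0]
    - [[-150, -50, 400], 0]
    - [[-150, -50, 400], 0]
    - [[-150, -50, 400], 0]

```text
clock: 15.8
ee_pos: [0.177, 0.905, 0.2957]
eef_rot: [[0.984, 0.047, 0.171], [-0.176, 0.155, 0.972], [0.019, -0.987, 0.16]]
ft_force: [-0.5, 0.7, -1.1]
width: 0.003
```

Request:
jog_arm:
  targets:
    - [[-100, 0, 400], 0]
    - [[-100, 0, 400], 0]
    - [[-100, 0, 400], 0]
    - [[-100, 0, 400], 0]
    - [[-100, 0, 400], 0]
    - [[-100, 0, 400], 0]
    - [[-100, 0, 400], 0]
    - [[-100, 0, 400], 0]

```text
clock: 16.47
ee_pos: [0.1309, 0.9402, 0.2609]
eef_rot: [[0.984, 0.052, 0.17], [-0.177, 0.194, 0.965], [0.017, -0.98, 0.2]]
ft_force: [-0.4, 0.1, 0.0]
width: 0.001
```

```bash
python3 - <<'E'
from st import *
gow([.2,.85,.40],-9.6)
print(arm.read_state()["joint_pos"],arm.read_state()["eef_rot"])
E
```

```text
clock 16.4667 pos [0.1309 0.9402 0.2609] shift [  86.318  -150.212   -47.4175] angx deg -10.194621942925927 F [-0.4273  0.0603  0.0361] w 0.0012374719137674087 j6 1.5560998739469443
turn -0.010378110708663235
[ 1.3841  1.1697  0.0234 -0.0153  1.7467  1.5561] [[ 0.9841  0.052   0.17  ]
 [-0.177   0.1942  0.9649]
 [ 0.0172 -0.9796  0.2003]]
```

Request:
jog_arm:
  targets:
    - [[-50, -50, 400], 0]
    - [[-50, -50, 400], 0]
    - [[-50, -50, 400], 0]
    - [[-50, -50, 400], 0]
    - [[-50, -50, 400], 0]
    - [[-50, -50, 400], 0]
    - [[-50, -50, 400], 0]
    - [[-50, -50, 400], 0]

```text
clock: 17.13
ee_pos: [0.1162, 0.9557, 0.2661]
eef_rot: [[0.984, 0.057, 0.168], [-0.176, 0.234, 0.956], [0.015, -0.971, 0.241]]
ft_force: [0.4, -0.5, -0.1]
width: 0.005
```

Request:
jog_arm:
  targets:
    - [[-50, -50, 400], 0]
    - [[-50, -50, 400], 0]
    - [[-50, -50, 400], 0]
    - [[-50, -50, 400], 0]
    - [[-50, -50, 400], 0]
    - [[-50, -50, 400], 0]
    - [[-50, -50, 400], 0]
    - [[-50, -50, 400], 0]

```text
clock: 17.8
ee_pos: [0.1041, 0.9683, 0.2786]
eef_rot: [[0.984, 0.06, 0.165], [-0.176, 0.274, 0.946], [0.012, -0.96, 0.28]]
ft_force: [0.9, 0.0, -0.7]
width: 0.007
```

```bash
python3 - <<'E'
from st import *
gow([.2,.85,.40],-9.6)
print(arm.read_state()["joint_pos"],arm.read_state()["eef_rot"])
E
```

```text
clock 17.8 pos [0.1041 0.9683 0.2786] shift [ 116.6036 -143.1586  -61.9526] angx deg -10.110485630383273 F [ 0.8605  0.0406 -0.7356] w 0.007153993662268667 j6 1.587937105473135
turn -0.008909655034306935
[ 1.4176  1.1574  0.0234 -0.018   1.6768  1.5879] [[ 0.9844  0.0604  0.1652]
 [-0.1755  0.274   0.9456]
 [ 0.0119 -0.9598  0.2803]]
```

Request:
jog_arm:
  targets:
    - [[-50, -60, 400], 0]
    - [[-50, -60, 400], 0]
    - [[-50, -60, 400], 0]
    - [[-50, -60, 400], 0]
    - [[-50, -60, 400], 0]
    - [[-50, -60, 400], 0]
    - [[-50, -60, 400], 0]
    - [[-50, -60, 400], 0]

```text
clock: 18.47
ee_pos: [0.0939, 0.9764, 0.3019]
eef_rot: [[0.985, 0.064, 0.163], [-0.175, 0.313, 0.933], [0.009, -0.948, 0.32]]
ft_force: [0.2, -1.5, -1.0]
width: 0.006
```

Request:
jog_arm:
  targets:
    - [[-50, -60, 400], 0]
    - [[-50, -60, 400], 0]
    - [[-50, -60, 400], 0]
    - [[-50, -60, 400], 0]
    - [[-50, -60, 400], 0]
    - [[-50, -60, 400], 0]
    - [[-50, -60, 400], 0]
    - [[-50, -60, 400], 0]

```text
clock: 19.13
ee_pos: [0.0854, 0.9824, 0.329]
eef_rot: [[0.985, 0.067, 0.16], [-0.173, 0.352, 0.92], [0.005, -0.934, 0.358]]
ft_force: [0.3, -0.9, 0.1]
width: 0.008
```

```bash
python3 - <<'E'
from st import *
s=arm.read_state()
gow([.55,.30,.42]); gow([.55,-.05,.42])
print(s["joint_pos"],s["eef_rot"])
E
```

```text
clock 19.1333 pos [0.0854 0.9824 0.329 ] shift [ 576.2453 -294.212  -520.7651] angx deg -9.977396116352885 F [ 0.2653 -0.8832  0.0795] w 0.00783714503056336 j6 1.6074252264564106
clock 19.1333 pos [0.0854 0.9824 0.329 ] shift [ 636.8854 -417.4239 -842.6993] angx deg -9.977396116352885 F [ 0.2653 -0.8832  0.0795] w 0.00783714503056336 j6 1.6074252264564106
[ 1.4393  1.1099  0.0235 -0.02    1.6423  1.6074] [[ 0.9849  0.0666  0.16  ]
 [-0.1733  0.352   0.9198]
 [ 0.005  -0.9336  0.3583]]
```

Request:
jog_arm:
  targets:
    - [[28, -18, -21], 0]
    - [[57, -37, -42], 0]
    - [[86, -56, -63], 0]
    - [[115, -75, -85], 0]
    - [[144, -94, -107], 0]
    - [[173, -113, -128], 0]
    - [[202, -132, -150], 0]
    - [[231, -151, -171], 0]

```text
clock: 19.8
ee_pos: [0.2534, 0.7601, 0.4006]
eef_rot: [[0.985, 0.067, 0.16], [-0.173, 0.352, 0.92], [0.005, -0.933, 0.359]]
ft_force: [0.0, -0.4, 0.2]
width: 0.006
```

```bash
python3 - <<'E'
from st import *
s=arm.read_state()
gow([.5,.4,.42]); gow([.56,.1,.42]);gow([.54,-.16,.42]);print(s["eef_rot"])
E
```

```text
clock 19.8 pos [0.2534 0.7601 0.4006] shift [ 305.3104 -128.5584 -284.7851] angx deg -9.97078249953921 F [ 0.0433 -0.3816  0.2346] w 0.00592938554975969 j6 1.3250979272816608
clock 19.8 pos [0.2534 0.7601 0.4006] shift [ 416.3465 -230.2894 -551.0965] angx deg -9.97078249953921 F [ 0.0433 -0.3816  0.2346] w 0.00592938554975969 j6 1.3250979272816608
clock 19.8 pos [0.2534 0.7601 0.4006] shift [ 441.6662 -323.2654 -793.407 ] angx deg -9.97078249953921 F [ 0.0433 -0.3816  0.2346] w 0.00592938554975969 j6 1.3250979272816608
[[ 0.9849  0.0668  0.1598]
 [-0.1731  0.3525  0.9197]
 [ 0.0051 -0.9334  0.3587]]
```

Request:
jog_arm:
  targets:
    - [[28, -12, -26], 0]
    - [[57, -24, -53], 0]
    - [[86, -36, -80], 0]
    - [[115, -48, -107], 0]
    - [[144, -61, -134], 0]
    - [[173, -73, -161], 0]
    - [[202, -85, -188], 0]
    - [[230, -97, -215], 0]

```text
clock: 20.47
ee_pos: [0.4391, 0.4884, 0.415]
eef_rot: [[0.985, 0.067, 0.16], [-0.173, 0.353, 0.92], [0.005, -0.933, 0.359]]
ft_force: [1.2, 1.2, 0.1]
width: 0.005
```

Request:
jog_arm:
  targets:
    - [[19, -13, -34], 0]
    - [[38, -27, -68], 0]
    - [[57, -40, -102], 0]
    - [[76, -54, -136], 0]
    - [[95, -67, -170], 0]
    - [[114, -80, -204], 0]
    - [[132, -94, -238], 0]
    - [[150, -107, -271], 0]

```text
clock: 21.13
ee_pos: [0.5357, 0.1753, 0.4186]
eef_rot: [[0.985, 0.068, 0.16], [-0.173, 0.352, 0.92], [0.006, -0.933, 0.359]]
ft_force: [1.8, -0.4, -0.2]
width: 0.002
```

Request:
jog_arm:
  targets:
    - [[7, -14, -38], 0]
    - [[15, -29, -76], 0]
    - [[22, -44, -114], 0]
    - [[30, -59, -152], 0]
    - [[37, -74, -190], 0]
    - [[45, -89, -228], 0]
    - [[53, -104, -266], 0]
    - [[60, -119, -300], 0]

```text
clock: 21.8
ee_pos: [0.5382, -0.1533, 0.4218]
eef_rot: [[0.985, 0.067, 0.161], [-0.174, 0.352, 0.92], [0.005, -0.934, 0.358]]
ft_force: [0.5, 0.3, 0.2]
width: 0.005
```

```bash
cat >> st.py <<'E'
def tip(s=None):
    s=s or arm.read_state();p=s["ee_pos"];R=s["eef_rot"]
    return stand(p+R@np.array([0,.022,.0075])),stand(p+R@np.array([0,.022,-.0075]))
def gotip(t):
    "shift to bring front tip edge to stand mm t"
    s=arm.read_state();p=s["ee_pos"];R=s["eef_rot"]
    f,b=tip(s);t=np.array(t)/1000;w=O+X*t[0]+Y*t[1]+np.array([0,0,t[2]])
    print("clock",s["clock"],"front",f,"back",b,"shift",R.T@(w-(p+R@np.array([0,.022,.0075])))*1000,"F",s["ft_force"])
E
python3 - <<'E'
from st import *
import op
im,d=get_image("scene");op.find("scene",im);save(im,"s9.png")
print(arm.read_state()["eef_rot"])
gow([.54,-.16,.42])
gotip([-4,-85,100]);gotip([-4,-75,52])
E
```

```text
scene area 147 cent [212.0952 215.3401] circ (212.7421875, 214.890625) 7.895925521850586 stand(circ,z=50) [ -7.3131 -45.7688] stand(cent) [ -6.3296 -47.8075]
[[ 0.9839  0.0668  0.166 ]
 [-0.1789  0.3499  0.9195]
 [ 0.0033 -0.9344  0.3562]]
clock 21.85 pos [ 0.5378 -0.1591  0.4205] shift [ 2.356   0.2891 -0.6816] angx deg -10.303993142513153 F [-1.462  -2.3899 -1.2128] w 0.004764084512506447 j6 -0.3070830290235951
clock 21.85 front [  -3.0514 -110.5292  402.6204] back [  -3.197  -124.5445  397.2768] shift [ -2.2478 291.8503 -83.9644] F [-1.462  -2.3899 -1.2128]
clock 21.85 front [  -3.0514 -110.5292  402.6204] back [  -3.197  -124.5445  397.2768] shift [ -2.5232 340.2627 -91.7206] F [-1.462  -2.3899 -1.2128]
```

View pics/s9.png

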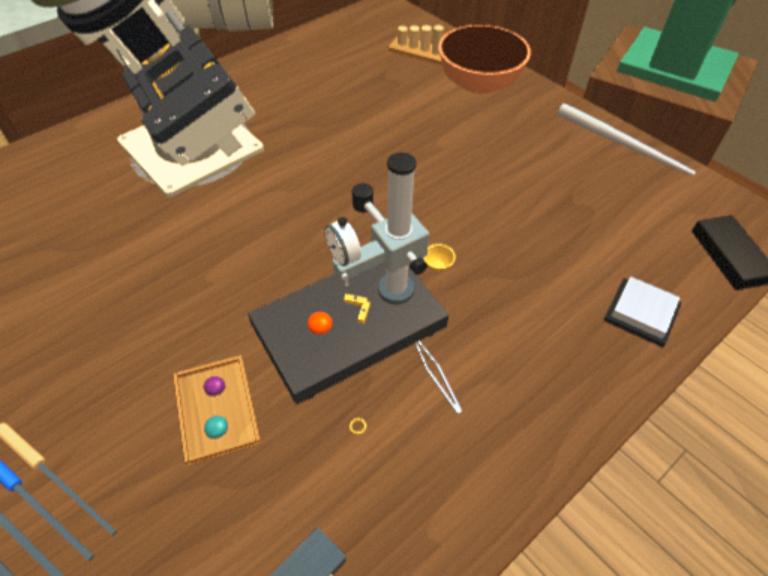

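Request:
jog_arm:
  targets:
    - [[0, 36, -10], 0]
    - [[0, 73, -21], 0]
    - [[0, 110, -31], 0]
    - [[-1, 147, -42], 0]
    - [[-1, 184, -53], 0]
    - [[-2, 221, -63], 0]
    - [[-2, 258, -74], 0]
    - [[-2, 292, -84], 0]

```text
clock: 22.52
ee_pos: [0.5422, -0.1244, 0.1171]
eef_rot: [[0.985, 0.066, 0.16], [-0.173, 0.352, 0.92], [0.005, -0.934, 0.358]]
ft_force: [-0.1, -0.2, -0.6]
width: 0.004
```

Request:
jog_arm:
  targets:
    - [[0, 3, -1], 0]
    - [[0, 14, -4], 0]
    - [[0, 25, -8], 0]
    - [[0, 34, -12], 0]
    - [[0, 40, -14], 0]
    - [[0, 42, -15], 0]
    - [[0, 42, -15], 0]
    - [[0, 42, -15], 0]

```text
clock: 23.18
ee_pos: [0.5437, -0.1242, 0.0753]
eef_rot: [[0.985, 0.068, 0.16], [-0.173, 0.352, 0.92], [0.006, -0.934, 0.358]]
ft_force: [0.3, 0.1, -0.9]
width: 0.008
```

```bash
python3 - <<'E'
from st import *
import op
im,d=get_image("scene");op.find("scene",im);save(im[110:260,110:290],"s10.png",4.3)
im,d=get_image("top");op.find("top",im)
gotip([-5,-70,51])
E
```

```text
scene area 140 cent [212.6286 214.8   ] circ (212.79920959472656, 214.87796020507812) 7.8485798835754395 stand(circ,z=50) [ -7.2784 -45.6443] stand(cent) [ -7.0115 -46.124 ]
top area 221 cent [291.181  220.6923] circ (291.1604919433594, 220.6851806640625) 8.591015815734863 stand(circ,z=50) [ -4.1024 -45.3256] stand(cent) [ -4.161  -45.3146]
clock 23.2833 front [ -3.0105 -75.0922  57.5826] back [ -3.0612 -89.0971  52.21  ] shift [-2.0609  7.9531  2.3885] F [-0.2003 -0.4619 -0.7975]
```

View pics/s10.png

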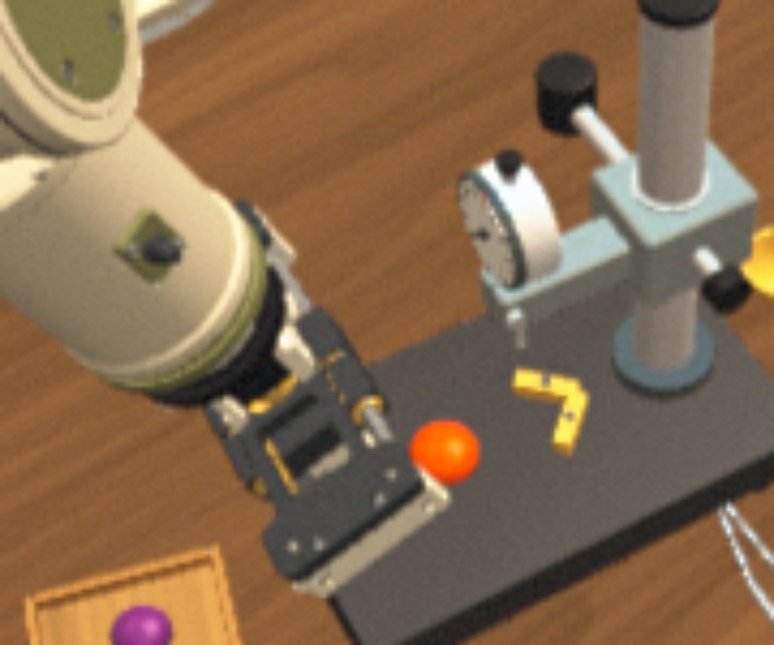

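Request:
jog_arm:
  targets:
    - [[-1, 1, 0], 0]
    - [[-2, 2, -1], 0]
    - [[-2, 3, -1.2], 0]
    - [[-2, 4, -1.5], 0]
    - [[-2, 5, -2], 0]
    - [[-2, 5.6, -2.1], 0]
    - [[-2, 5.6, -2.1], 0]
    - [[-2, 5.6, -2.1], 0]

```text
clock: 23.95
ee_pos: [0.5413, -0.1235, 0.0687]
eef_rot: [[0.985, 0.067, 0.16], [-0.173, 0.352, 0.92], [0.005, -0.934, 0.359]]
ft_force: [-0.3, -0.6, 1.9]
width: 0.005
```

```bash
python3 - <<'E'
from st import *
for i in range(3):
    gotip([-5,-64,50]); get_image("top")
E
```

```text
clock 23.95 front [ -5.5629 -74.8102  50.8782] back [ -5.6188 -88.8131  45.5005] shift [0.4951 4.6982 9.7774] F [-0.3316 -0.5735  1.9446]
clock 24.0 front [ -5.5184 -74.853   50.9081] back [ -5.5741 -88.8562  45.5311] shift [0.4496 4.7409 9.8067] F [-2.0993  0.1194  3.1853]
clock 24.05 front [ -5.545  -74.823   50.8849] back [ -5.6003 -88.8262  45.5079] shift [0.4769 4.7086 9.7871] F [-1.3342  0.0318  1.9202]
```

Request:
jog_arm:
  targets:
    - [[0, 0.4, 2.3], 0]
    - [[0, 1.2, 4.7], 0]
    - [[0, 2.1, 7], 0]
    - [[0, 3, 9.3], 0]
    - [[0, 3.9, 11.7], 0]
    - [[0, 4.8, 14], 0]
    - [[0, 5.7, 16.4], 0]
    - [[0, 6.6, 18.7], 0]

```text
clock: 24.77
ee_pos: [0.5448, -0.1036, 0.0691]
eef_rot: [[0.985, 0.067, 0.16], [-0.173, 0.352, 0.92], [0.005, -0.933, 0.359]]
ft_force: [0.4, 0.2, -0.5]
width: 0.005
```

```bash
python3 - <<'E'
from st import *
import op
im,d=get_image("scene");op.find("scene",im);save(im[130:250,150:280],"s11.png",4.3)
im,d=get_image("top");op.find("top",im)
gotip([-3,-17,51.3])
E
```

```text
scene area 77 cent [219.2078 210.8312] circ (218.07142639160156, 211.92857360839844) 7.231693267822266 stand(circ,z=50) [ -8.3228 -31.8476] stand(cent) [ -9.0125 -28.5361]
top area 215 cent [286.1395 219.9535] circ (285.86065673828125, 219.95901489257812) 8.55588150024414 stand(circ,z=50) [ -4.2957 -34.1952] stand(cent) [ -4.2459 -34.7227]
clock 24.8667 front [ -5.5445 -54.4809  51.281 ] back [ -5.5964 -68.4829  45.9009] shift [ 2.3363 13.4412 35.0016] F [ 0.9023 -0.286  -0.2437]
```

View pics/s11.png

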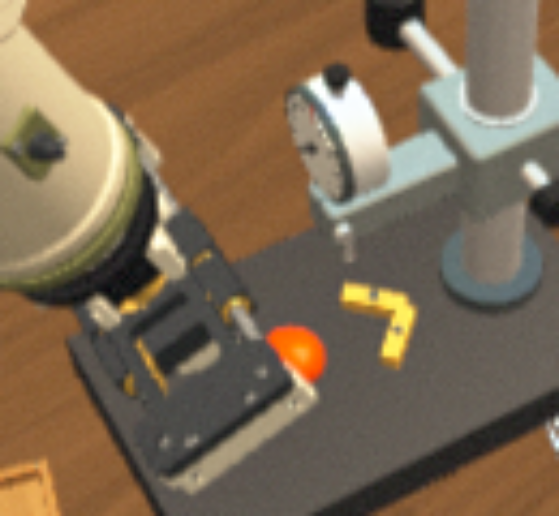

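Request:
jog_arm:
  targets:
    - [[0, 0.9, 2.3], 0]
    - [[0, 1.8, 4.7], 0]
    - [[0.5, 2.7, 7], 0]
    - [[1, 3.6, 9.3], 0]
    - [[1.5, 4.5, 11.7], 0]
    - [[2, 5.4, 14], 0]
    - [[2.5, 6.3, 16.4], 0]
    - [[3, 7.2, 18.7], 0]

```text
clock: 25.53
ee_pos: [0.5513, -0.0844, 0.0692]
eef_rot: [[0.985, 0.067, 0.16], [-0.173, 0.352, 0.92], [0.005, -0.934, 0.358]]
ft_force: [0.7, -0.6, 0.2]
width: 0.007
```

Request:
jog_arm:
  targets:
    - [[0, 0.6, 1.5], 0]
    - [[0, 1.1, 3], 0]
    - [[0, 1.7, 4.5], 0]
    - [[0, 2.2, 5.8], 0]
    - [[0, 2.7, 7], 0]
    - [[0, 3.2, 8.2], 0]
    - [[0, 3.6, 9.3], 0]
    - [[0, 3.6, 9.3], 0]

```text
clock: 26.2
ee_pos: [0.5529, -0.0747, 0.0691]
eef_rot: [[0.985, 0.067, 0.16], [-0.173, 0.352, 0.92], [0.005, -0.933, 0.359]]
ft_force: [-0.6, 0.6, 1.0]
width: 0.004
```

```bash
python3 - <<'E'
from st import *
import op
im,d=get_image("scene");op.find("scene",im);save(im[130:250,150:280],"s12.png",4.3)
im,d=get_image("top");op.find("top",im);save(im[170:270,220:350],"t12.png",5)
gotip([-3,-20,51.3])
E
```

```text
scene area 60 cent [232.3667 205.4   ] circ (231.5, 206.5) 7.106435298919678 stand(circ,z=50) [-5.9588  1.1924] stand(cent) [-6.9803  4.0476]
top area 12 cent [279.25   218.1667] circ (279.0, 218.0) 4.123205661773682 stand(circ,z=50) [ -2.4488 -19.4654] stand(cent) [ -2.7641 -20.0013]
clock 26.3 front [ -2.3123 -24.949   51.2573] back [ -2.3685 -38.952   45.8798] shift [-0.7167  1.7295  4.6323] F [-0.5006 -0.0962 -0.5963]
```

View pics/s12.png

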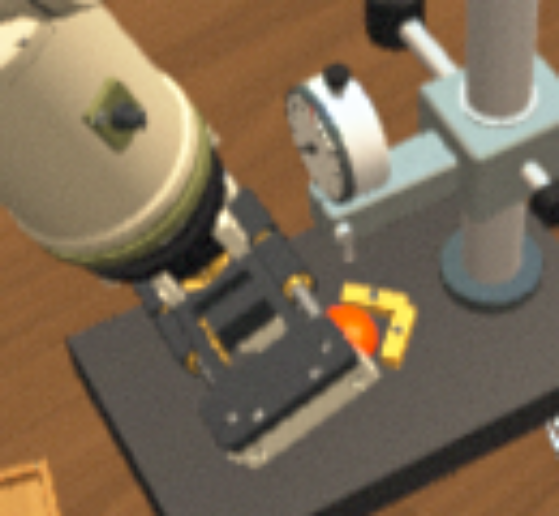

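View pics/t12.png

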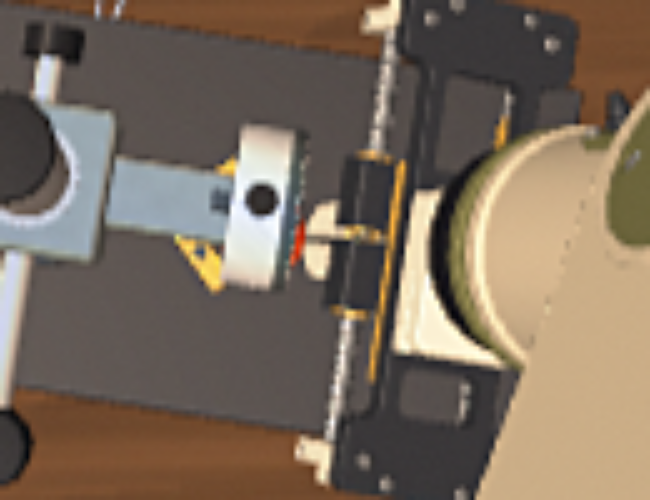

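Request:
jog_arm:
  targets:
    - [[0, 0.15, 0.4], 0]
    - [[0, 0.3, 0.8], 0]
    - [[0, 0.45, 1.2], 0]
    - [[0, 0.6, 1.6], 0]
    - [[0, 0.75, 2], 0]
    - [[0, 0.9, 2.4], 0]
    - [[0, 1.05, 2.8], 0]
    - [[0, 1.05, 2.8], 0]

```text
clock: 26.97
ee_pos: [0.5534, -0.0718, 0.0691]
eef_rot: [[0.985, 0.067, 0.16], [-0.173, 0.352, 0.92], [0.005, -0.934, 0.359]]
ft_force: [1.0, 0.3, -0.3]
width: 0.006
```

```bash
python3 - <<'E'
from st import *
import op
F=[]
for i in range(3):
    im,d=get_image("scene");F.append(arm.read_state()["ft_force"])
op.find("scene",im);save(im[170:230,200:270],"s13.png",8)
print(np.array(F))
gotip([-3,-20,51.3])
E
```

```text
scene area 58 cent [233.6034 204.8448] circ (232.7105255126953, 205.7105255126953) 6.810249328613281 stand(circ,z=50) [-6.4728  4.6139] stand(cent) [-6.8959  7.2074]
[[-0.5197  0.4301 -0.202 ]
 [ 0.1647 -0.432  -0.5283]
 [ 0.3781 -0.1968 -0.8807]]
clock 27.1167 front [ -2.236  -21.9853  51.3102] back [ -2.2928 -35.9882  45.9326] shift [-0.7759  0.7159  1.8463] F [ 0.3781 -0.1968 -0.8807]
```

View pics/s13.png

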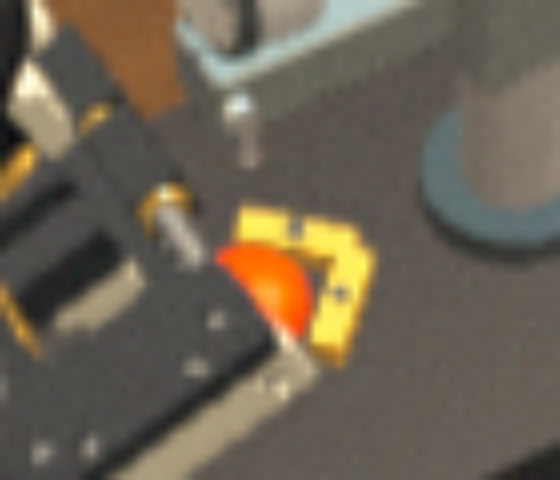

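Request:
jog_arm:
  targets:
    - [[0, 0.05, 0.15], 0]
    - [[0, 0.1, 0.3], 0]
    - [[0, 0.15, 0.45], 0]
    - [[0, 0.2, 0.6], 0]
    - [[0, 0.28, 0.75], 0]
    - [[0, 0.35, 0.9], 0]
    - [[0, 0.35, 0.95], 0]
    - [[0, 0.35, 0.95], 0]

```text
clock: 27.78
ee_pos: [0.5536, -0.071, 0.0692]
eef_rot: [[0.985, 0.067, 0.16], [-0.173, 0.352, 0.92], [0.005, -0.934, 0.358]]
ft_force: [0.5, 0.1, -0.4]
width: 0.008
```

```bash
cat > fz.py <<'E'
from st import *
import op,sys
F=[]
for i in range(3):
    im,d=get_image("scene");F.append(arm.read_state()["ft_force"])
op.find("scene",im);save(im[170:230,200:270],sys.argv[1],8)
print(np.mean(F,0),"fwd",np.array(F)@Y)
gotip([-3,-20,51.3])
E
python3 fz.py s14.png
```

```text
scene area 50 cent [234.04 204.54] circ (233.0, 205.5) 6.800835609436035 stand(circ,z=50) [-6.6488  5.4633] stand(cent) [-7.1313  8.4735]
[ 0.096  -0.0073  0.137 ] fwd [-0.0456  0.6271 -0.555 ]
clock 27.9333 front [ -2.2633 -20.9895  51.3187] back [ -2.32   -34.9925  45.9414] shift [-0.7427  0.367   0.9138] F [ 0.3469 -0.6218 -0.2621]
```

Request:
jog_arm:
  targets:
    - [[0, 0.04, 0.1], 0]
    - [[0, 0.08, 0.2], 0]
    - [[0, 0.11, 0.3], 0]
    - [[0, 0.15, 0.4], 0]
    - [[0, 0.19, 0.5], 0]
    - [[0, 0.21, 0.55], 0]
    - [[0, 0.21, 0.55], 0]
    - [[0, 0.21, 0.55], 0]

```text
clock: 28.6
ee_pos: [0.5537, -0.0704, 0.0692]
eef_rot: [[0.985, 0.067, 0.16], [-0.173, 0.352, 0.92], [0.005, -0.934, 0.358]]
ft_force: [0.3, -0.6, 0.5]
width: 0.004
```

```bash
python3 fz.py s15.png
```

```text
scene area 54 cent [234.0741 204.6111] circ (233.5, 205.5) 7.106435298919678 stand(circ,z=50) [-6.068   6.4354] stand(cent) [-6.9185  8.4424]
[-0.3043 -0.3533 -0.3735] fwd [-0.1007 -0.8056 -0.2914]
clock 28.75 front [ -2.2455 -20.4224  51.3183] back [ -2.3029 -34.4255  45.941 ] shift [-0.7571  0.1632  0.3845] F [ 0.2308 -0.3348 -0.3145]
```

View pics/s15.png

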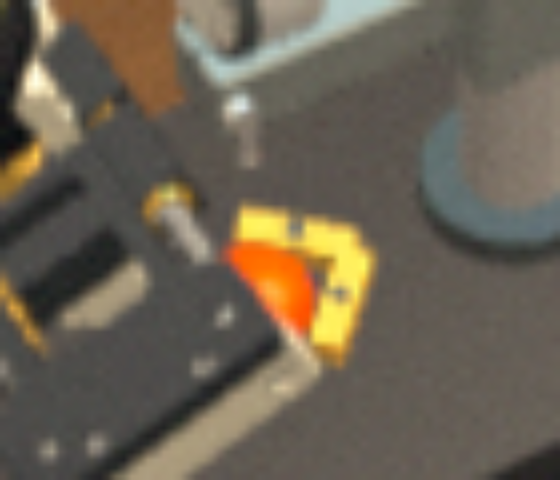

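Request:
jog_arm:
  targets:
    - [[0, -0.7, -1.9], 0]
    - [[0, -2.1, -5.6], 0]
    - [[0, -5, -13], 0]
    - [[0, -9, -24], 0]
    - [[0, -14, -38], 0]
    - [[0, -24, -55], 0]
    - [[0, -45, -70], 0]
    - [[0, -75, -80], 0]

```text
clock: 29.42
ee_pos: [0.5333, -0.1715, 0.108]
eef_rot: [[0.985, 0.062, 0.162], [-0.174, 0.355, 0.919], [-0.0, -0.933, 0.36]]
ft_force: [0.2, 0.9, -0.6]
width: 0.01
```

Request:
jog_arm:
  targets:
    - [[0, -32, 0], -0.1]
    - [[0, -70, 0], -0.2]
    - [[-10, -110, 10], -0.3]
    - [[-20, -148, 20], -0.4]
    - [[-30, -185, 35], -0.5]
    - [[-40, -215, 50], -0.6]
    - [[-50, -240, 65], -0.7]
    - [[-60, -260, 80], -0.8]

```text
clock: 30.08
ee_pos: [0.4715, -0.1797, 0.3845]
eef_rot: [[0.798, 0.069, -0.598], [0.542, 0.35, 0.764], [0.262, -0.934, 0.242]]
ft_force: [0.1, -0.0, 0.5]
width: 0.004
```

```bash
python3 - <<'E'
from st import *
import op
im,d=get_image("scene");op.find("scene",im);save(im[130:240,180:300],"s16.png",6)
im,d=get_image("top");op.find("top",im);save(im[170:270,190:320],"t16.png",5)
print(arm.read_state()["eef_rot"],arm.read_state()["joint_pos"])
gow(O+X*-.1+Y*.085+np.array([0,0,.26]))
E
```

```text
scene area 146 cent [230.4315 207.6507] circ (231.0, 207.3333282470703) 8.027826309204102 stand(circ,z=50) [-4.5177 -0.9011] stand(cent) [-3.7641 -2.7395]
top area 5 cent [263.6 219.8] circ (263.5, 220.0) 1.1181340217590332 stand(circ,z=50) [-11.4997  11.84  ] stand(cent) [-11.1004  11.6965]
[[ 0.7973  0.0736 -0.5991]
 [ 0.5427  0.3471  0.7649]
 [ 0.2642 -0.935   0.2368]] [-0.6914 -0.0518  1.4524  0.3382  1.8972 -1.2385]
clock 30.1833 pos [ 0.4723 -0.1794  0.3874] shift [103.0427 204.1599 153.2177] angx deg 34.242648612345214 F [ 0.1776  0.2618 -0.6158] w 0.004167141122730095 j6 -1.2384834060065422
```

View pics/s16.png

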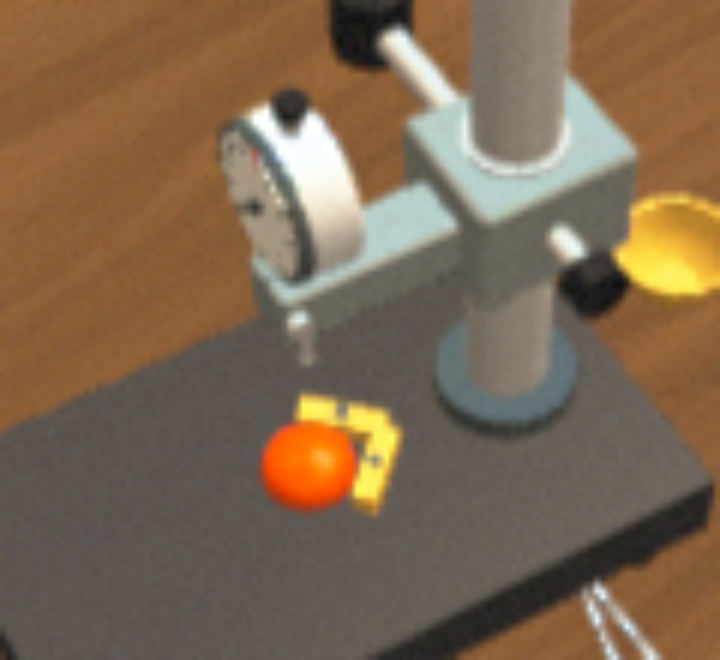

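View pics/t16.png

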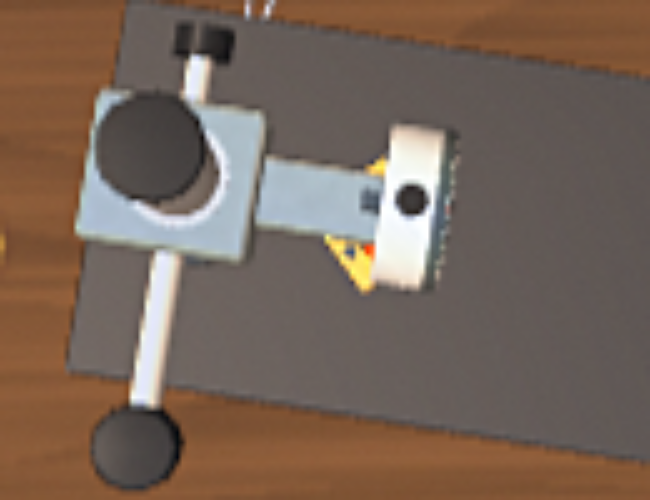

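Request:
jog_arm:
  targets:
    - [[14, 18, 20], -0.09]
    - [[29, 36, 41], -0.18]
    - [[43, 55, 61], -0.27]
    - [[57, 75, 81], -0.36]
    - [[71, 95, 101], -0.45]
    - [[86, 118, 121], -0.54]
    - [[100, 142, 142], -0.63]
    - [[114, 166, 162], -0.7]

```text
clock: 30.85
ee_pos: [0.4781, 0.0662, 0.2948]
eef_rot: [[0.227, 0.067, -0.972], [0.906, 0.352, 0.236], [0.358, -0.934, 0.02]]
ft_force: [0.8, 0.8, 0.4]
width: 0.008
```

```bash
cat > kn.py <<'E'
from st import *
def low(tz):
    s=arm.read_state();p=s["ee_pos"];R=s["eef_rot"]
    c=[(a,.022,b) for a in (-.013,.013) for b in (-.0075,.0075)]
    for q in c: print(q,stand(p+R@np.array(q)))
    k=min(c,key=lambda q:(R@np.array(q))[2]);pt=p+R@np.array(k)
    w=O+X*-.1+Y*.085; w[2]=tz/1000
    print("clock",s["clock"],"F",s["ft_force"],"shift low pt->knob",R.T@(w-pt)*1000,"world dz unit",R.T@np.array([0,0,-1.]))
    return k
if __name__=="__main__":
    get_image("scene")
    print(low(185)); print(arm.read_state()["eef_rot"],arm.read_state()["joint_pos"])
    im,d=get_image("scene");save(im,"s17.png")
E
python3 kn.py
```

```text
(-0.013, 0.022, -0.0075) [-95.2189  86.4594 266.6495]
(-0.013, 0.022, 0.0075) [-110.1851   87.4086  266.9925]
(0.013, 0.022, -0.0075) [-93.4699 110.6535 276.0091]
(0.013, 0.022, 0.0075) [-108.4361  111.6026  276.3521]
clock 30.9 F [ 1.1254  3.9702 -2.0027] shift low pt->knob [-31.0707  75.6197   2.813 ] world dz unit [-0.36    0.9327 -0.0229]
(-0.013, 0.022, -0.0075)
[[ 0.2221  0.0619 -0.9731]
 [ 0.9061  0.3554  0.2294]
 [ 0.36   -0.9327  0.0229]] [-0.2333 -0.2722  1.8222  0.3686  1.6122 -1.5567]
```

View pics/s17.png

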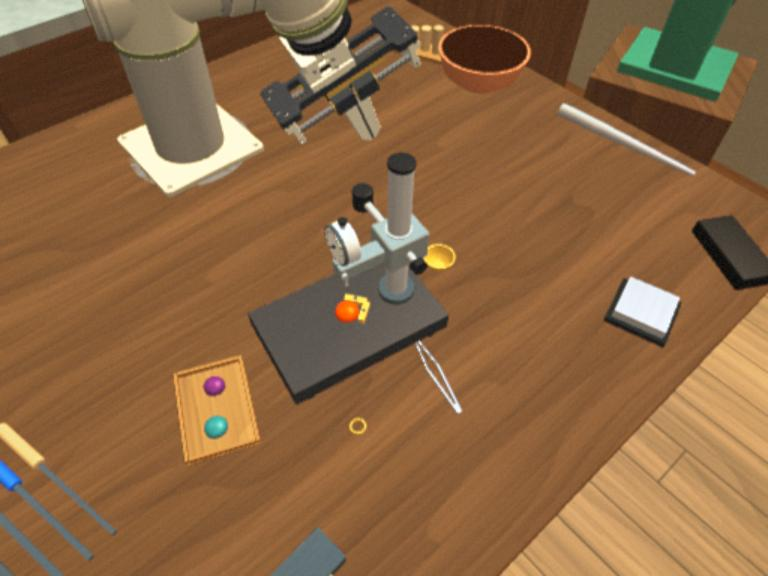

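Request:
jog_arm:
  targets:
    - [[-4, 10, 0], 0]
    - [[-9, 23, -0.5], 0]
    - [[-14, 37, -1], 0]
    - [[-19, 50, -1], 0]
    - [[-24, 62, -1.5], 0]
    - [[-27, 71, -2], 0]
    - [[-29, 75, -2], 0]
    - [[-29, 75, -2], 0]

```text
clock: 31.62
ee_pos: [0.4779, 0.0653, 0.2143]
eef_rot: [[0.231, 0.065, -0.971], [0.905, 0.353, 0.239], [0.358, -0.934, 0.023]]
ft_force: [0.7, 0.0, -0.4]
width: 0.007
```

```bash
python3 kn.py; python3 -c "
import cv2;im=cv2.imread('pics/s17.png');cv2.imwrite('pics/s17c.png',cv2.resize(im[60:360,240:520],None,fx=2,fy=2))"
```

```text
(-0.013, 0.022, -0.0075) [-92.7507  81.2063 190.0403]
(-0.013, 0.022, 0.0075) [-107.7079   82.2938  190.3604]
(0.013, 0.022, -0.0075) [-90.7921 105.4044 199.3479]
(0.013, 0.022, 0.0075) [-105.7494  106.4919  199.6679]
clock 31.6667 F [ 0.5877 -0.2335 -0.6735] shift low pt->knob [1.1818 6.0218 7.3983] world dz unit [-0.358   0.9335 -0.0213]
(-0.013, 0.022, -0.0075)
[[ 0.2301  0.066  -0.9709]
 [ 0.9049  0.3525  0.2384]
 [ 0.358  -0.9335  0.0213]] [-0.2427 -0.2336  1.9291  0.3679  1.475  -1.6098]
```

View pics/s17c.png

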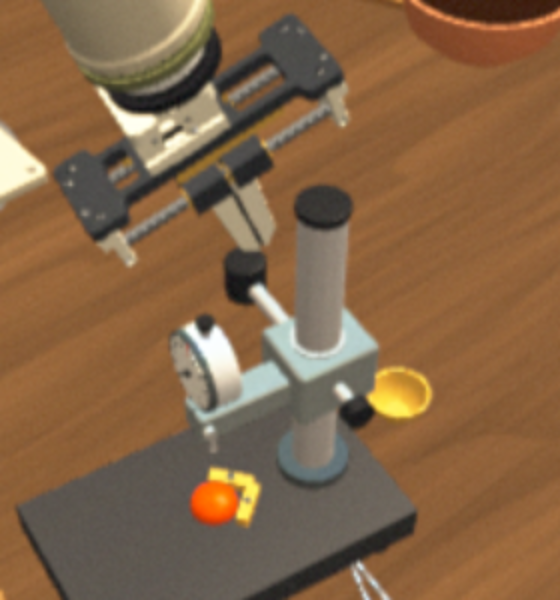

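Request:
jog_arm:
  targets:
    - [[-0.7, 1.9, 0], 0]
    - [[-1.4, 3.7, 0], 0]
    - [[-2.2, 5.6, 0], 0]
    - [[-2.9, 7.5, -0.1], 0]
    - [[-3.6, 9.3, -0.2], 0]
    - [[-4.3, 11.2, -0.3], 0]
    - [[-5, 13, -0.3], 0]
    - [[-5, 13, -0.3], 0]

```text
clock: 32.38
ee_pos: [0.4783, 0.0656, 0.2013]
eef_rot: [[0.229, 0.066, -0.971], [0.905, 0.352, 0.238], [0.358, -0.934, 0.021]]
ft_force: [0.3, -0.8, -0.7]
width: 0.006
```

```bash
python3 kn.py|grep -v '^ \|^\[';  python3 -c "
import cv2;im=cv2.imread('pics/s17.png');cv2.imwrite('pics/s18c.png',cv2.resize(im[100:340,280:480],None,fx=3,fy=2.5))"
```

```text
(-0.013, 0.022, -0.0075) [-92.8148  81.4356 176.2034]
(-0.013, 0.022, 0.0075) [-107.7728   82.5149  176.5186]
(0.013, 0.022, -0.0075) [-90.8726 105.635  185.5109]
(0.013, 0.022, 0.0075) [-105.8306  106.7143  185.8261]
clock 32.4333 F [-0.7663  0.6823  0.1004] shift low pt->knob [ 5.9313 -6.9775  7.6085] world dz unit [-0.358   0.9335 -0.021 ]
(-0.013, 0.022, -0.0075)
```

View pics/s18c.png

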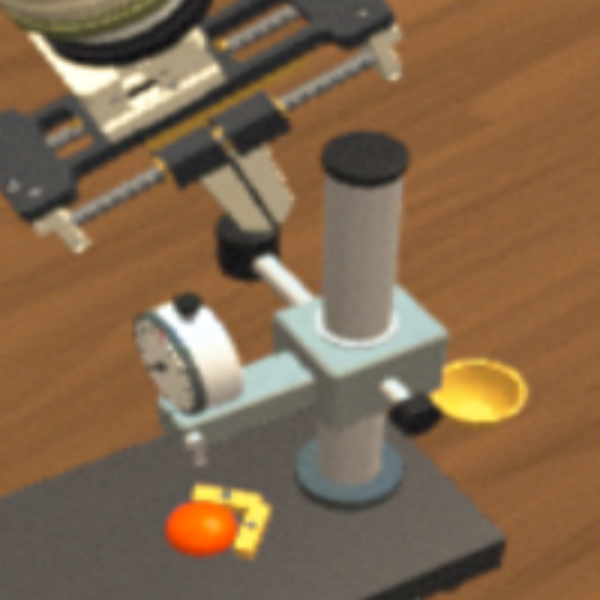

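Just about touching. Continue down slowly (5 mm) to sense contact.

Request:
jog_arm:
  targets:
    - [[-0.3, 0.7, 0], 0]
    - [[-0.5, 1.4, 0], 0]
    - [[-0.8, 2.1, 0], 0]
    - [[-1.1, 2.8, 0], 0]
    - [[-1.4, 3.7, -0.1], 0]
    - [[-1.8, 4.7, -0.1], 0]
    - [[-2.1, 5.6, -0.1], 0]
    - [[-2.5, 6.5, -0.1], 0]

```text
clock: 33.15
ee_pos: [0.4787, 0.0656, 0.1955]
eef_rot: [[0.229, 0.067, -0.971], [0.905, 0.352, 0.238], [0.358, -0.933, 0.02]]
ft_force: [-1.4, -0.1, 5.4]
width: 0.006
```

```bash
python3 kn.py|grep -v '^ \|^\['; python3 -c "
import cv2;im=cv2.imread('pics/s17.png');cv2.imwrite('pics/s18d.png',cv2.resize(im[100:340,280:480],None,fx=3,fy=2.5))"
```

```text
(-0.013, 0.022, -0.0075) [-92.4569  81.4646 169.9583]
(-0.013, 0.022, 0.0075) [-107.4154   82.5422  170.2558]
(0.013, 0.022, -0.0075) [-90.5284 105.6626 179.2721]
(0.013, 0.022, 0.0075) [-105.4868  106.7403  179.5696]
clock 33.2 F [-2.0171  0.0206  5.2239] shift low pt->knob [  8.1207 -12.8264   8.0766] world dz unit [-0.3582  0.9334 -0.0198]
(-0.013, 0.022, -0.0075)
```

View pics/s18d.png

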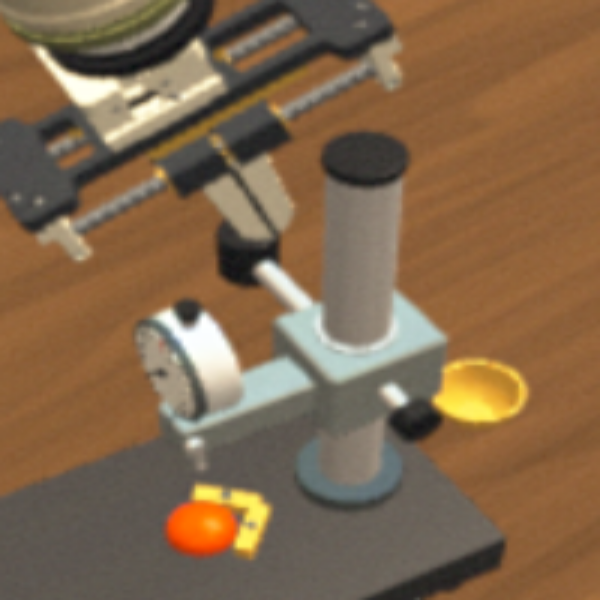

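```bash
cat > car.py <<'E'
from st import *
from m import cloud
def meas(cam,im,d):
    P=cloud(cam,d);S=(P-O)@np.stack([X,Y,[0,0,1]],1)*1000
    def md(a,x,y,z): 
        k=S[(abs(S[...,0]-x[0])<x[1])&(S[...,1]>y[0])&(S[...,1]<y[1])&(d>0)&(S[...,2]>z[0])&(S[...,2]<z[1])]
        return (len(k),np.median(k[:,2]) if len(k) else None)
    return md("arm",(0,8),(20,45),(80,180)), md("blk",(0,24),(56,66),(80,230))
if __name__=="__main__":
    for f in ["top0.npz","scene0.npz"]:
        a=np.load(f);print(f,meas(f[:-5].replace("e0","e").rstrip("0"),a["im"],a["d"]))
    for cam in ["top","scene"]:
        im,d=get_image(cam);print(cam,meas(cam,im,d))
    s=arm.read_state();print(s["clock"],s["ee_pos"],s["ft_force"])
E
sed -i 's/f\[:-5\].*rstrip("0")/f.split("0")[0]/' car.py; python3 car.py
```

```text
top0.npz ((115, np.float64(167.27751513590897)), (146, np.float64(182.94484145822162)))
scene0.npz ((63, np.float64(168.38379163127254)), (100, np.float64(184.2156626500467)))
top ((114, np.float64(162.49926507693152)), (143, np.float64(178.36009418345483)))
scene ((61, np.float64(164.42519639186034)), (95, np.float64(179.9271676976932)))
33.35 [0.4787 0.0656 0.1953] [-0.8755 -0.5079  4.5225]
```

Request:
jog_arm:
  targets:
    - [[-1, 2.7, -0.05], 0]
    - [[-2.1, 5.4, -0.1], 0]
    - [[-3.1, 8, -0.2], 0]
    - [[-4.1, 10.7, -0.2], 0]
    - [[-5.2, 13.4, -0.3], 0]
    - [[-6.2, 16.1, -0.3], 0]
    - [[-7.2, 18.8, -0.4], 0]
    - [[-8.2, 21.5, -0.4], 0]

```text
clock: 34.02
ee_pos: [0.4787, 0.0656, 0.1722]
eef_rot: [[0.229, 0.067, -0.971], [0.905, 0.352, 0.238], [0.358, -0.933, 0.02]]
ft_force: [-1.8, -0.7, 5.9]
width: 0.001
```

```bash
python3 car.py | tail -3
```

```text
top ((108, np.float64(139.46127733374072)), (139, np.float64(155.44627857176656)))
scene ((66, np.float64(140.34627249574265)), (92, np.float64(155.99380731080586)))
34.1167 [0.4786 0.0656 0.1717] [ 0.1386 -0.5544  0.7546]
```

Request:
jog_arm:
  targets:
    - [[-1, 2.6, -0.05], 0]
    - [[-2, 5.2, -0.1], 0]
    - [[-3, 7.8, -0.2], 0]
    - [[-4, 10.4, -0.2], 0]
    - [[-5, 13, -0.3], 0]
    - [[-6, 15.6, -0.3], 0]
    - [[-7, 18.2, -0.4], 0]
    - [[-7.9, 20.5, -0.4], 0]

```text
clock: 34.78
ee_pos: [0.4787, 0.0656, 0.1502]
eef_rot: [[0.229, 0.067, -0.971], [0.905, 0.352, 0.238], [0.358, -0.933, 0.02]]
ft_force: [-1.4, -0.0, 5.3]
width: 0.003
```

```bash
python3 car.py | tail -3; python3 - <<'E'
from st import *
im,d=get_image("scene");save(im[140:240,180:280],"s19.png",6)
im,d=get_image("top");save(im[170:270,190:320],"t19.png",5)
E
```

```text
top ((104, np.float64(117.70639627554947)), (132, np.float64(133.3525293297058)))
scene ((62, np.float64(118.47438713932618)), (88, np.float64(134.53633794854085)))
34.8833 [0.4786 0.0656 0.1499] [0.2711 0.7397 1.967 ]
```

View pics/s19.png

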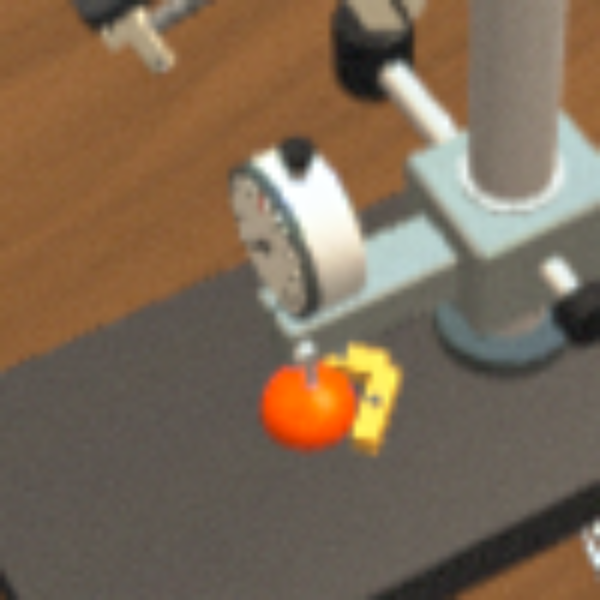

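Request:
jog_arm:
  targets:
    - [[-0.4, 0.9, 0], 0]
    - [[-0.7, 1.9, 0], 0]
    - [[-1.1, 2.8, 0], 0]
    - [[-1.4, 3.7, -0.1], 0]
    - [[-1.8, 4.7, -0.1], 0]
    - [[-2.1, 5.6, -0.1], 0]
    - [[-2.5, 6.5, -0.1], 0]
    - [[-2.5, 6.5, -0.1], 0]

```text
clock: 35.65
ee_pos: [0.4787, 0.0656, 0.1434]
eef_rot: [[0.229, 0.067, -0.971], [0.905, 0.352, 0.238], [0.358, -0.933, 0.02]]
ft_force: [-0.5, -0.7, 4.9]
width: 0.009
```

```bash
python3 car.py | tail -3; python3 - <<'E'
from st import *
im,d=get_image("scene");save(im[150:220,200:270],"s20.png",8)
E
```

```text
top ((102, np.float64(110.78057388549877)), (130, np.float64(126.15255553594514)))
scene ((62, np.float64(111.95397492626972)), (93, np.float64(128.17218904652017)))
35.75 [0.4786 0.0656 0.1434] [-0.6711  0.1275  5.5793]
```

View pics/s20.png

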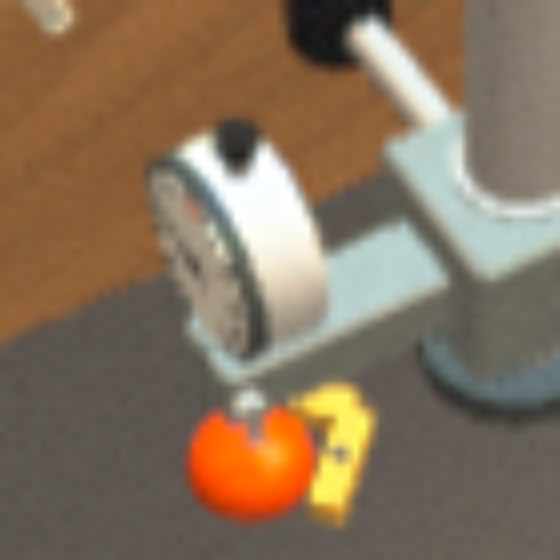

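Request:
jog_arm:
  targets:
    - [[-0.2, 0.5, 0], 0]
    - [[-0.4, 1, 0], 0]
    - [[-0.6, 1.5, 0], 0]
    - [[-0.8, 2, 0], 0]
    - [[-0.9, 2.3, 0], 0]
    - [[-1, 2.5, 0], 0]
    - [[-1, 2.5, 0], 0]
    - [[-1, 2.5, 0], 0]

```text
clock: 36.47
ee_pos: [0.4787, 0.0656, 0.1409]
eef_rot: [[0.229, 0.067, -0.971], [0.905, 0.352, 0.238], [0.358, -0.933, 0.02]]
ft_force: [-1.0, 0.2, 6.5]
width: 0.008
```

```bash
python3 car.py | tail -3; python3 - <<'E'
from st import *
im,d=get_image("scene");cv2.imwrite("pics/s21.png",cv2.cvtColor(cv2.resize(im[165:200,212:247],None,fx=16,fy=16,interpolation=cv2.INTER_CUBIC),cv2.COLOR_RGB2BGR))
a=np.load("scene0.npz")["im"]
cv2.imwrite("pics/s21b.png",cv2.cvtColor(cv2.resize(a[140:180,210:250],None,fx=14,fy=14,interpolation=cv2.INTER_CUBIC),cv2.COLOR_RGB2BGR))
E
```

```text
top ((103, np.float64(108.1497494172642)), (130, np.float64(124.04932883467828)))
scene ((63, np.float64(109.74000588632835)), (83, np.float64(125.44925445497756)))
36.5667 [0.4786 0.0656 0.1409] [-0.7459  0.4279  7.0873]
```

View pics/s21.png

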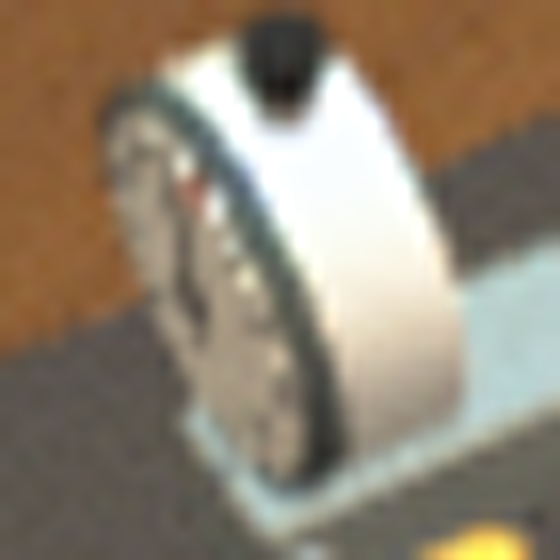

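View pics/s21b.png

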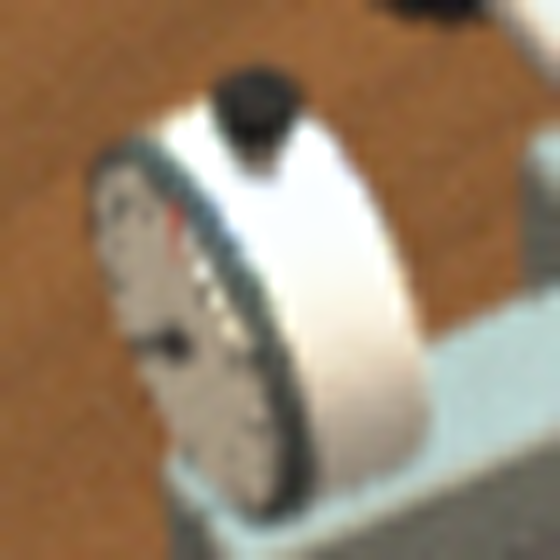

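Request:
jog_arm:
  targets:
    - [[0.4, -0.9, 0], 0]
    - [[1.1, -2.8, 0], 0]
    - [[2.5, -6.5, 0.1], 0]
    - [[5, -13, 0.3], 0]
    - [[9, -23, 0.5], 0]
    - [[14, -37, 0.8], 0]
    - [[20, -52, 1], 0]
    - [[25, -65, 1.4], 0]

```text
clock: 37.28
ee_pos: [0.4785, 0.0656, 0.2119]
eef_rot: [[0.229, 0.068, -0.971], [0.905, 0.352, 0.238], [0.358, -0.934, 0.019]]
ft_force: [0.6, -0.4, 0.0]
width: 0.002
```

```bash
python3 car.py | tail -3; python3 - <<'E'
from st import *
import op
im,d=get_image("scene");op.find("scene",im);save(im[130:230,190:290],"s22.png",6)
cv2.imwrite("pics/s23.png",cv2.cvtColor(cv2.resize(im[165:200,212:247],None,fx=16,fy=16,interpolation=cv2.INTER_CUBIC),cv2.COLOR_RGB2BGR))
im,d=get_image("scene");op.find("scene",im)
E
```

```text
top ((103, np.float64(108.23278252210505)), (131, np.float64(124.0762110613976)))
scene ((60, np.float64(109.84383289766095)), (96, np.float64(125.42744599492923)))
37.3833 [0.48   0.0653 0.2135] [ 0.0192 -0.1448 -0.7262]
scene area 131 cent [230.7863 208.626 ] circ (231.0625, 207.3125) 7.967318058013916 stand(circ,z=50) [-4.4957 -0.752 ] stand(cent) [-1.0033 -3.3594]
scene area 132 cent [230.7348 208.5152] circ (231.0625, 207.3125) 7.967318058013916 stand(circ,z=50) [-4.4957 -0.752 ] stand(cent) [-1.3293 -3.3106]
```

View pics/s22.png

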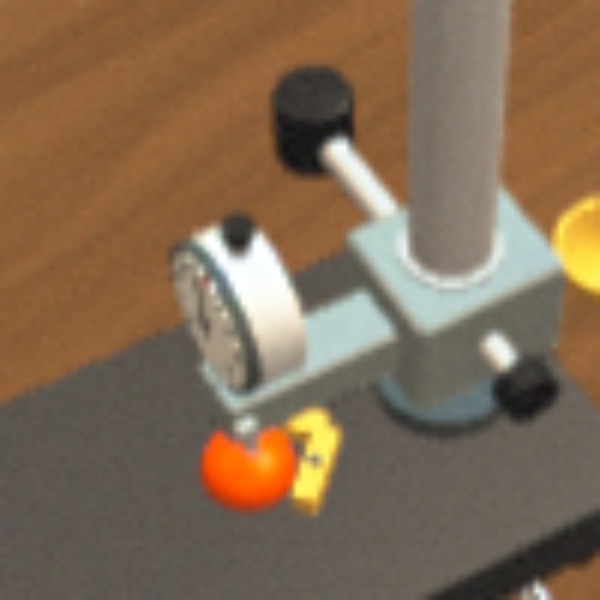

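View pics/s23.png

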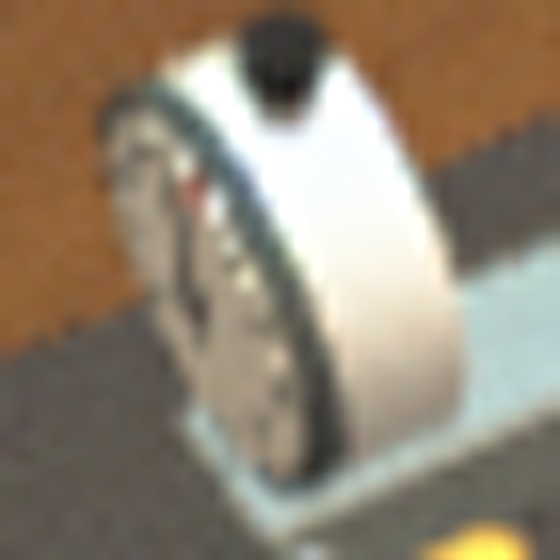

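Request:
jog_arm:
  targets:
    - [[0, -5, 0], 0]
    - [[0, -10, 0], 0]
    - [[0, -15, 0], 0]
    - [[0, -15, 0], 0]
    - [[0, -15, 0], 0]
    - [[0, -15, 0], 0]
    - [[0, -15, 0], 0]
    - [[0, -15, 0], 0]

```text
clock: 38.15
ee_pos: [0.4772, 0.0604, 0.2237]
eef_rot: [[0.229, 0.066, -0.971], [0.905, 0.352, 0.238], [0.358, -0.934, 0.021]]
ft_force: [-0.5, 0.4, 0.6]
width: 0.007
```

```bash
python3 -c "
from bench import arm
print(arm.read_state()['ft_force'],arm.close_job())"
```

```text
the job is handed in; nothing more can be done
[-0.46685287  0.44803973  0.63746172] None
```

The opal is in the brass V stop, the gauge is lowered onto it with the needle about straight up, and I handed the job in at about 38 s.

**What I did**
- I slid the opal flat across the granite with the fingers, with no grip and only light force.
- With the tool vertical, the gripper body would have hit the gauge arm about 25 mm before the stone was home. I got a tilt of about 21° by driving the arm against its reach limit, and used that tilt to push the stone the rest of the way.
- I then lowered the carriage with the shut fingertips on the knob, lifted clear and left it set.

**Last checks**
- **Stone:** it appears to rest against both bars, and the camera estimate puts it about 1–2 mm from the gauge axis after I allow for that camera's offset. The top camera could not confirm this because the dial hides the stone.
- **Carriage:** it is at about 64 mm, which I work out to be about 5 mm of plunger travel, give or take 1 mm. It did not move when I let go, and the needle was near the red mark.
- **Robot:** it was clear of everything at the end.

**Limits and side events**
- The wrist readings stayed around 1 N while pushing the stone, but their noise is about as large. I had no direct reading of the force on the stone or at the plunger.
- While looking for a longer pusher, I closed the fingers on a file on the bench. They shut right through it and it did not move.
- The fingertip touched the granite lightly once, at about 2–3 N.
- I did not measure the ring, tweezers, cup or tray again at the end. No move went down near them.

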